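# Fetch the grease tub from behind the bottles

## Task

I need the grease tub that is boxed in at the back of the plywood bottle tray: first stand the dropper bottle, the spray can and the screw-cap bottle aside on the grey rubber mat, then fetch the tub and stand it in the empty half of the steel parts tray, and then put the dropper bottle, the can and the screw-cap bottle back in the plywood tray, each on the very spot where it stood. Keep all four upright, and do not shift the small jar, the little tin or the bearing cup.

Things in the scene. Friction and masses are not known exactly. Their poses are not given: they have to be found in the camera images.
- tub_center (a point): the grease tub: low round white plastic tub with a flat white lid, 40 mm tall, 54 mm across the lid (top 12 mm) and 52 mm below it. Loose, about 0.12 kg. The point is its centre, 20 mm above its foot. It stands at the middle of the plywood tray's back board, with the three tall containers close round it (one at each side of it, one in front; gaps of 7 to 13 mm at the sides, 4 to 7 mm in front, 5 mm to the back board).
- dropper_center (a point): dropper bottle: white plastic, round, a body 48 mm across and straight up to 94 mm, then a shoulder and a thin pointed black nozzle; 140 mm tall in all. Loose, about 0.13 kg. The point is its centre, 70 mm above its foot. Its place in the plywood tray (left of, right of or in front of the tub) changes from start to start.
- spraycan_center (a point): spray can: bare aluminium, round, 50 mm across and straight up to 104 mm, then a dome and a grey cap 36 mm across; 138 mm tall in all. Loose, about 0.15 kg. The point is its centre, 69 mm above its foot. Its place in the plywood tray changes likewise.
- flask_center (a point): screw-cap bottle: grey plastic, round, 47 mm across and straight up to 98 mm, then a wide flat-topped black screw cap 41 mm across; 122 mm tall in all. Loose, about 0.16 kg. The point is its centre, 61 mm above its foot. Its place in the plywood tray changes likewise.
- caddy: the plywood bottle tray, fixed: 160 mm (its x, pointing away from the robot) by 270 mm (its y), origin under its middle. Floor 10 mm thick, so things in it stand at 10 mm above the bench. Back board (+x side) and both ends are 40 mm tall, the front lip (-x) 22 mm, all 9 mm thick. Four dark round pads, flush with the floor, mark the places: tub at x 39, y 0 mm; the others at x 39, y 62; x 39, y -62; x -17, y 0 mm (things stand on them to 1 mm).
- mat: grey ribbed rubber mat, fixed flat on the bench, 260 mm (its x) by 150 mm (its y), 4 mm thick; origin at the middle of its underside. It lies to one side of the plywood tray, left or right. Empty at the start, with room for the three tall containers in a row along its x.
- tray_spot (a point): centre of the empty half of the steel parts tray, on its floor, 3 mm above the bench. The tray is fixed, 240 mm (x) by 150 mm (y), rim 16 mm tall, wall 3 mm; its middle is at x +55 mm from this point, axes as the tray's. It lies on the other side from the mat. A fixed spindle (120 mm long, 20 mm thick, along y at x +150 mm) and the loose bearing cup lie in its other half.
- jar_center (a point): small lidded glass jar, 31 mm across, 44 mm tall, standing at one end of the plywood tray (near x 30, y 108 mm of it). A bystander: leave it alone. The point is its centre.
- pillbox_center (a point): small round aluminium tin, 31 mm across, 24 mm tall, standing at the other end of the plywood tray (near x -45, y -106 mm of it). A bystander: leave it alone. The point is its centre.
- cup_center (a point): steel bearing cup, 47 mm across, 19 mm tall, open at the top, lying in the occupied half of the parts tray. A bystander: leave it alone. The point is its centre.
Things that resemble listed ones, but are neither listed nor needed, are in the scene too. What is shaped like the part that bears flask_center but blue or yellow is not meant.

How it is judged:
On the way, in this order (a step that is already met when the one before it is completed fails the run):
1. the dropper bottle, the spray can and the screw-cap bottle all stand upright and released on the grey mat, while the tub is still in its place (x of dropper_center in the frame of mat between -0.125 and 0.125 m and y of dropper_center in the frame of mat between -0.07 and 0.07 m and height (world z) of dropper_center between 0.067 and 0.08 m and angle between each of dropper_center, spraycan_center, flask_center's own z axis and vertical below 0.1 rad and linear speed of each of dropper, spraycan, flask below 0.03 m/s and contact force between the fingers and dropper below 0.3 N and x of spraycan_center in the frame of mat between -0.125 and 0.125 m and y of spraycan_center in the frame of mat between -0.07 and 0.07 m and height (world z) of spraycan_center between 0.066 and 0.079 m and contact force between the fingers and spraycan below 0.3 N and x of flask_center in the frame of mat between -0.125 and 0.125 m and y of flask_center in the frame of mat between -0.07 and 0.07 m and height (world z) of flask_center between 0.058 and 0.071 m and contact force between the fingers and flask below 0.3 N and distance of tub_center from where it was at the start of the episode below 0.02 m), for 0.2 s.
2. the tub stands released on the floor of the parts tray, in its empty half (horizontal distance between tub_center and tray_spot below 0.03 m and z of tub_center in the frame of tray_spot between 0.014 and 0.026 m and angle between tub_center's own z axis and vertical below 0.1 rad and linear speed of tub below 0.03 m/s and contact force between the fingers and tub below 0.3 N), for 0.2 s.
At the end, for the whole second after the job is handed in: The dropper bottle, the spray can and the screw-cap bottle each stand upright, released and at rest within 15 mm of where they stood at the start; the tub stands released and upright on the floor of the parts tray, its centre within 30 mm of the centre of the empty half (all of step 2 and distance of each of dropper_center, spraycan_center, flask_center from where it was at the start of the episode below 0.015 m and angle between each of dropper_center, spraycan_center, flask_center's own z axis and vertical below 0.1 rad and linear speed of each of dropper, spraycan, flask below 0.03 m/s and contact force between the fingers and dropper below 0.3 N and contact force between the fingers and spraycan below 0.3 N and contact force between the fingers and flask below 0.3 N); the robot touches nothing.
It fails at once if the dropper bottle, the spray can, the screw-cap bottle or the tub is tipped by more than about 35 degrees (angle between any of dropper_center, spraycan_center, flask_center, tub_center's own z axis and vertical above 0.6 rad).
It fails at once if the small jar, the little tin or the bearing cup is shifted by more than 20 mm (distance of any of jar_center, pillbox_center, cup_center from where it was at the start of the episode above 0.02 m).
It also fails if it takes over 147 s, if anything falls off the work surface, if the arm or the gripper's body presses on something with over 40 N, if the wrist force passes 120 N, or if a joint passes its speed limit or range.

## Robot

A 6-joint arm with a two-finger parallel gripper is mounted at the origin on the work surface. World frame = base frame: x ahead of the robot, y to its left, z up, the work surface at z = 0. Lengths are in m, angles in rad, forces in N, time in s.
With the tool pointing down it reaches from about 0.375 to 0.975 m from the base axis. Payload 3.8 kg.
Tool frame: the origin (TCP) lies midway between the tips of the shut fingers; the grasp point (between the pads) lies 19 mm behind it; x points along the fingers, y is the direction in which the jaws open and shut, and the axes are right-handed (so a half turn about x gives the same grasp; the last joint's range is limited). The gripper opens to 85 mm and grips with 20 to 120 N. Pads are 22 mm wide; open, the fingers measure 114 mm over their backs; the gripper's body (76 mm by 85 mm) begins 54 mm behind the grasp point. The pads swing forward as they close: fully open they stand 13 mm farther back than shut.
Start: joints at [1.306, 0.264, 1.604, -0, 1.274, -0.037], TCP at [0.152, 0.658, 0.231] pointing down, gripper open.
Joint ranges: [-2.63, 2.63], [-0.94, 2.18], [0.31, 2.57], [-1.31, 4.45], [0, 2.66], [-2.55, 2.55]. Speed limits (rad/s): [2.57, 2.57, 3.14, 3.14, 3.14, 3.14].

## Interface

Orientations are given as a rotation vector (axis times angle).
In Python, from workcell import read_state, read_camera, get_calibration, finish_job gives the robot as it stands. The module is installed in compiled form; this text tells all that it offers.
- The arm moves only by the shell command python3 -m creep 'ROWS' [FORCE]. ROWS is JSON, a list of rows, each a list of 3 entries, a list of its own where there are three numbers: the closure in counts, from 0 (fully open) to 255 (shut), then the shift along the world's x, y, z in mm, then the turn about the world's z in rad. In form: [[hand, [tx, ty, tz], spin], ...]. A call has exactly 8 rows; each row shifts and turns the commanded pose from where the row before left it; what a row does not reach is not made up. A row lasts 1/12 s, in which the tool goes at most 41.7 mm and 7.16 degrees, less where a joint would pass 70% of its speed; a pose out of reach is approached as far as the arm can. A call is refused whole if a number of a shift passes 41.7 or a number of a turn 0.125, either way. A call with a gripper value outside its range is refused whole. The fingers move at their own pace and stop on an object; FORCE is the grip in N (left out, the last holds). Time passes only in rows, so rows that do not move let the fingers close, or fill a call up. It gives the time, the measured TCP pose, the force and the opening at its end, in the units of the state.
- read_state(): the state, without advancing time (a new reading comes with each control period).
- read_camera(name): name is "scene" or "side" or "wrist"; returns (picture, depth): 384x512x3 uint8, blue, green, red; 384x512 float32, m along the optical axis (not along the pixel's ray), 0 where there is no reading.
- get_calibration(name): a dict with "K" (3x3 intrinsics, pixels), "eye" and "orientation" of the camera in the world. Camera axes: x right, y down, z forward; pixel columns grow to the right and rows downward; lengths in m; the calibration is good to about 2 mm. A picture is of the moment at which its call begins: read the wrist's pose just before it. get_calibration takes no time and is no camera call; for the wrist camera it gives the pose at the moment of the call.
- finish_job(): hands the job in, once; it reports no verdict.
The state is a dict: "time": time; "q": joint angles; "joint_vel": joint speeds; "joint_torque": joint torques, N m; "tool_pos": TCP position; "tcp_rot": TCP orientation; "wrist_force": force on the tool from outside, world axes, zero at the start; "torque": the same for the moment, N m; "width": opening from 0.0 (shut) to 1.0 (fully open).
Only numpy, scipy, OpenCV 4.12 (cv2) and the standard library are available. Lean on these libraries where they do the work, as an engineer would, in place of code of your own. Each camera call takes 0.05 s, during which the arm holds its last target.

## Working session

There is one attempt and no reset: what is moved stays moved. The work goes in short steps, Python scripts to look and compute and a shell command to move; the robot and the scene stay as the last step left them, time stands still between calls to the robot, and variables do not carry over. Pictures are saved under pics/ and viewed, and the job is handed in when it is done.

```bash
mkdir -p pics
cat > h.py <<'E'
import numpy as np, cv2
from scipy.spatial.transform import Rotation as R
from workcell import read_state, read_camera, get_calibration, finish_job
def cam(n):
    c=get_calibration(n); im,d=read_camera(n); return c,im,d
def Rm(c):
    o=np.array(c['orientation'],float)
    return o if o.shape==(3,3) else R.from_rotvec(o).as_matrix()
def pts(c,d):
    K=np.array(c['K']);h,w=d.shape;u,v=np.meshgrid(np.arange(w),np.arange(h))
    P=np.stack([(u-K[0,2])/K[0,0]*d,(v-K[1,2])/K[1,1]*d,d],-1)
    return P@Rm(c).T+np.array(c['eye'])
def ray(c,u,v,z):
    K=np.array(c['K']);r=Rm(c)@np.array([(u-K[0,2])/K[0,0],(v-K[1,2])/K[1,1],1]);e=np.array(c['eye'])
    return e+r*(z-e[2])/r[2]
def proj(c,p):
    K=np.array(c['K']);q=K@(Rm(c).T@(np.array(p)-np.array(c['eye'])));return q[:2]/q[2]
E
python3 - <<'E'
from h import *
s=read_state();print(s)
for n in ['scene','side','wrist']:
    c,im,d=cam(n);print(n,c)
    cv2.imwrite(f'pics/{n}0.png',im);np.savez(f'{n}0.npz',im=im,d=d,K=c['K'],eye=c['eye'],orientation=c['orientation'])
E
```

```text
{'time': 0.0, 'q': array([ 1.30609649e+00,  2.64760533e-01,  1.60540716e+00,  5.55192264e-06,
        1.27368089e+00, -3.68849768e-02]), 'joint_vel': array([ 0.0017868 ,  0.00010808, -0.00078074,  0.00167178, -0.00272338,
        0.00024723]), 'joint_torque': array([-3.89337984e-04, -5.15121102e+01, -3.67314720e+01,  1.82220065e-04,
        1.29681602e-02,  3.33585170e-06]), 'tool_pos': array([0.15224434, 0.65684567, 0.22993914]), 'tcp_rot': array([ 0.17711088,  1.56372984, -0.18061941]), 'wrist_force': array([ 0.28507502, -0.89116699, -0.45413833]), 'torque': array([ 0.0198117 , -0.05254955, -0.00135217]), 'width': 0.9977005168941104}
scene {'K': array([[411.32287189,   0.        , 246.12290699],
       [  0.        , 411.32287189, 192.47510215],
       [  0.        ,   0.        ,   1.        ]]), 'eye': array([ 1.05949801, -0.18206987,  0.86326726]), 'orientation': array([-2.20881967, -1.41904443,  0.426258  ])}
side {'K': array([[406.69038375,   0.        , 254.86687078],
       [  0.        , 406.69038375, 186.61931668],
       [  0.        ,   0.        ,   1.        ]]), 'eye': array([ 0.20101124, -0.75780378,  0.72041643]), 'orientation': array([-2.15526541,  0.51102241, -0.28018069])}
wrist {'K': array([[299.30710215,   0.        , 259.17799952],
       [  0.        , 299.30710215, 195.4626954 ],
       [  0.        ,   0.        ,   1.        ]]), 'eye': array([0.08125893, 0.67447996, 0.37303088]), 'orientation': array([2.27213175, 1.80401651, 0.26201401])}
```

View pics/scene0.png

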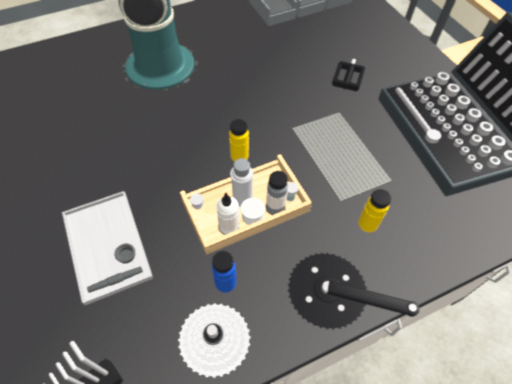

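View pics/side0.png

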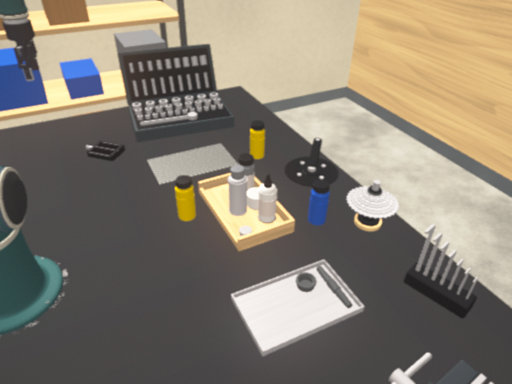

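View pics/wrist0.png

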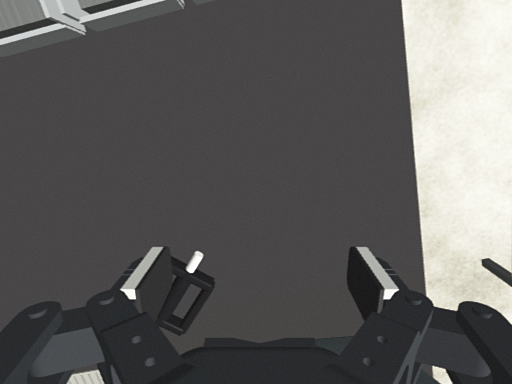

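Run:
```python
from h import *
s=read_state();M=R.from_rotvec(s['tcp_rot']).as_matrix();print('tool axes\n',M.round(3))
for n in ['scene','side']:
    c=dict(np.load(n+'0.npz'));P=pts(c,c['d']);np.save(n+'P.npy',P)
    im=c['im']
    if n=='scene': cr=im[130:260,170:330];k=4
    else: cr=im[140:250,170:350];k=4
    cv2.imwrite(f'pics/{n}_crop.png',cv2.resize(cr,None,fx=k,fy=k,interpolation=cv2.INTER_CUBIC))
    # world grid colours
    hsv=cv2.cvtColor(im,cv2.COLOR_BGR2HSV)
    wood=(hsv[...,0]>10)&(hsv[...,0]<25)&(hsv[...,1]>60)&(hsv[...,2]>100)
    Z=P[...,2]
    inb=(P[...,0]>.3)&(P[...,0]<1)&(abs(P[...,1])<.5)&(c['d']>0)
    for nm,lo,hi in [('rim40',.034,.046),('floor',.005,.015)]:
        m=wood&inb&(Z>lo)&(Z<hi);q=P[m][:,:2]
        if len(q)>10:
            print(n,nm,len(q),cv2.minAreaRect((q*1000).astype(np.float32)), q.mean(0))
    print(n,'bench z med',np.median(Z[inb&(im.sum(2)<200)]))
```

```text
tool axes
 [[-0.001  0.226  0.974]
 [-0.002  0.974 -0.226]
 [-1.    -0.002 -0.   ]]
scene rim40 444 ((581.3116455078125, 105.81251525878906), (446.5497131347656, 272.2142639160156), 73.75372314453125) [0.6239641  0.05814735]
scene floor 762 ((584.1307373046875, 105.937255859375), (446.4311218261719, 266.7759094238281), 73.6053466796875) [0.59012867 0.03357354]
scene bench z med 0.01670304426034025
side rim40 411 ((639.8834228515625, 59.32157897949219), (399.17706298828125, 309.2166748046875), 27.249052047729492) [0.58017885 0.03096793]
side floor 717 ((635.8648071289062, -4.3751220703125), (393.21112060546875, 490.4749755859375), 15.504921913146973) [ 0.60690087 -0.03093236]
side bench z med 0.024261786466249102
```

View pics/scene_crop.png

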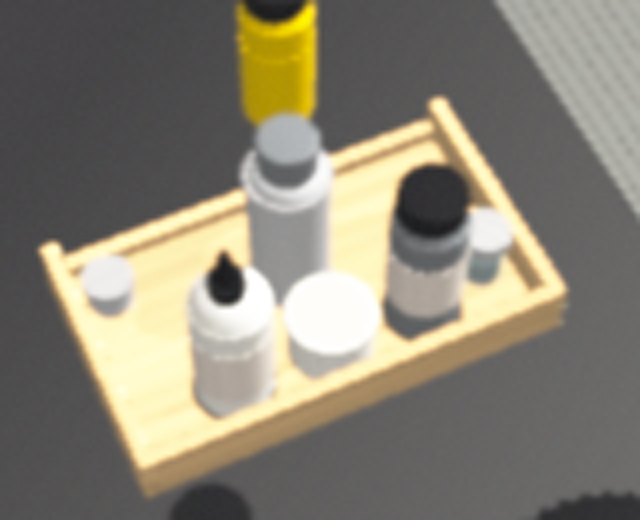

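View pics/side_crop.png

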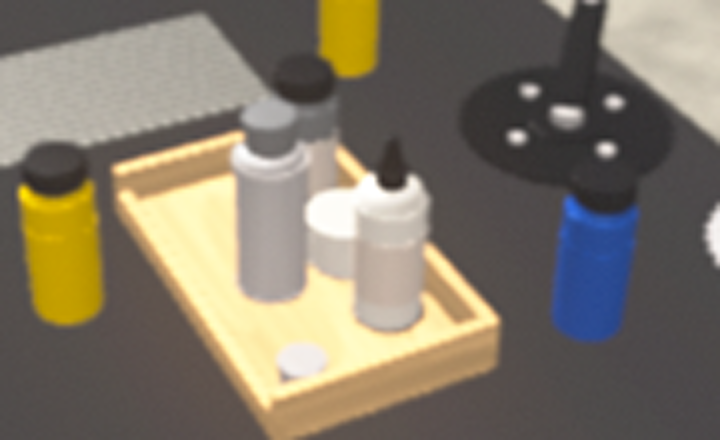

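Run:
```python
from h import *
C={n:dict(np.load(n+'0.npz')) for n in ['scene','side']}
off={'scene':(170,130),'side':(170,140)}
def f(n,u,v,z): o=off[n];return (ray(C[n],u/4+o[0]-.4,v/4+o[1]-.4,z)*1000).round(1)[:2]
print('corners scene', [f('scene',u,v,.04) for u,v in [(40,250),(149,468),(567,291),(436,98)]])
print('corners side z40', [f('side',u,v,.04) for u,v in [(268,405),(499,320)]])
for nm,a,b,z in [('flask',(433,196),(304,73),.132),('can',(289,138),(270,116),.148),('drop',(224,252),(393,136),.150),('tub',(331,313),None,.05),('jar',(488,230),None,.054),('tin',(107,276),(301,360),.034)]:
    print(nm,f('scene',*a,z), f('side',*b,z) if b else '')
c=C['scene'];
for n in C:
    P=np.load(n+'P.npy')
    print(n,[P[v,u].round(3) for u,v in ([(150,150),(340,150),(105,240),(310,290)] if n=='scene' else [(120,250),(190,160),(290,305)])])
```

```text
corners scene [array([ 502.5, -106.6]), array([663.2, -99.9]), array([659. , 165.5]), array([498.2, 161. ])]
corners side z40 [array([ 495.4, -109.2]), array([ 661. , -103.8])]
flask [620.5  90.6] [614.5  85.5]
can [563.2  30.9] [561.3  25.9]
drop [617.8 -30.5] [619.4 -30.6]
tub [620.2  30.5] 
jar [609.2 138.1] 
tin [532.6 -75.9] [533.6 -76.1]
scene [array([ 0.315, -0.13 ,  0.   ]), array([0.53 , 0.331, 0.004]), array([ 0.532, -0.305,  0.004]), array([0.837, 0.066, 0.012])]
side [array([0.242, 0.025, 0.001]), array([0.535, 0.337, 0.004]), array([ 0.531, -0.303,  0.003])]
```

Run:
```python
from h import *
C={n:dict(np.load(n+'0.npz')) for n in ['scene','side']}
for n in C:
    c=C[n];im=c['im'];hsv=cv2.cvtColor(im,cv2.COLOR_BGR2HSV);P=np.load(n+'P.npy')
    for nm,yr,vmin,z in [('mat',(.15,.5),95,.004),('steel',(-.5,-.15),100,.016)]:
        m=((hsv[...,2]>vmin)&(hsv[...,1]<60)&(P[...,0]>.35)&(P[...,0]<.75)&(P[...,1]>yr[0])&(P[...,1]<yr[1])&(P[...,2]<.03)).astype(np.uint8)
        m=cv2.morphologyEx(m,cv2.MORPH_OPEN,np.ones((3,3)))
        cs,_=cv2.findContours(m,0,2);k=max(cs,key=cv2.contourArea)
        q=np.array([ray(c,p[0][0],p[0][1],z)[:2]*1000 for p in k],np.float32)
        r=cv2.minAreaRect(q);print(n,nm,np.round(r[0],1),np.round(r[1],1),round(r[2],2),cv2.boxPoints(r).round(0).tolist())
c=C['scene'];cv2.imwrite('pics/steel.png',cv2.resize(c['im'][185:310,50:160],None,fx=4.5,fy=4.5,interpolation=cv2.INTER_CUBIC))
```

```text
scene mat [552.4 323.3] [350.5 398.8] 89.89 [[353.0, 148.0], [752.0, 148.0], [752.0, 498.0], [353.0, 499.0]]
scene steel [ 546.3 -305.5] [156.3 251.5] 89.18 [[419.0, -382.0], [671.0, -385.0], [673.0, -229.0], [422.0, -226.0]]
side mat [537.8 323.3] [162.9 266.1] 88.83 [[403.0, 245.0], [669.0, 239.0], [672.0, 402.0], [406.0, 407.0]]
side steel [ 542.2 -309.4] [163.8 248.4] 89.02 [[417.0, -389.0], [665.0, -393.0], [668.0, -230.0], [419.0, -225.0]]
```

View pics/steel.png

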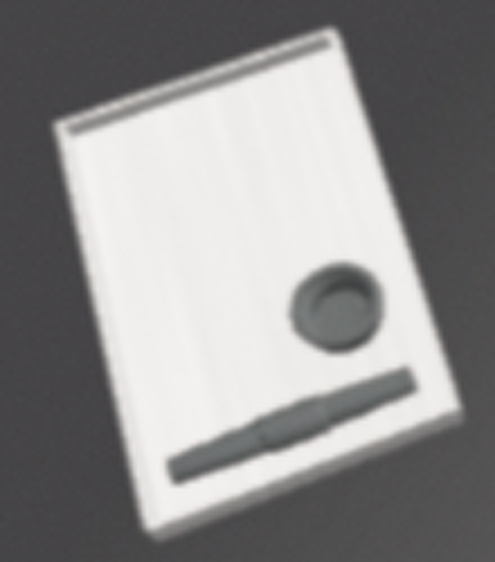

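```bash
python3 -m creep '[[0,[19.5,-25.3,0.8],0.031],[0,[19.5,-25.3,0.8],0.031],[0,[19.5,-25.3,0.8],0.031],[0,[19.5,-25.3,0.8],0.031],[0,[19.5,-25.3,0.8],0.031],[0,[19.5,-25.3,0.8],0.031],[0,[19.5,-25.3,0.8],0.031],[0,[19.5,-25.3,0.8],0.031]]' 40
python3 -m creep '[[0,[19.5,-25.3,0.8],0],[0,[19.5,-25.3,0.8],0],[0,[19.5,-25.3,0.8],0],[0,[19.5,-25.3,0.8],0],[0,[19.5,-25.3,0.8],0],[0,[19.5,-25.3,0.8],0],[0,[19.5,-25.3,0.8],0],[0,[19.5,-25.3,0.8],0]]'
python3 -m creep '[[0,[19.5,-25.3,0.8],0],[0,[19.5,-25.3,0.8],0],[0,[19.5,-25.3,0.8],0],[0,[19.5,-25.3,0.8],0],[0,[19.5,-25.3,0.8],0],[0,[19.5,-25.3,0.8],0],[0,[19.5,-25.3,0.8],0],[0,[19.5,-25.3,0.8],0]]'
python3 -m creep '[[0,[0,0,0],0],[0,[0,0,0],0],[0,[0,0,0],0],[0,[0,0,0],0],[0,[0,0,0],0],[0,[0,0,0],0],[0,[0,0,0],0],[0,[0,0,0],0]]'
python3 - <<'E'
from h import *
s=read_state();M=R.from_rotvec(s['tcp_rot']).as_matrix();print(s['tool_pos'],s['q'],np.degrees(np.arctan2(M[1,1],M[0,1])))
c,im,d=cam('wrist');cv2.imwrite('pics/wrist1.png',im);np.savez('wrist1.npz',im=im,d=d,K=c['K'],eye=c['eye'],orientation=c['orientation']);print(c['eye'],Rm(c).round(2))
E
```

```text
time: 0.82
tool_pos: [0.309, 0.4536, 0.2374]
tcp_rot: [-0.018, 1.571, 0.017]
wrist_force: [0.2, -0.4, -0.2]
width: 0.999
time: 1.48
tool_pos: [0.4649, 0.2513, 0.2439]
tcp_rot: [-0.016, 1.571, 0.016]
wrist_force: [0.9, 0.4, 0.2]
width: 1.0
time: 2.15
tool_pos: [0.6209, 0.0489, 0.2501]
tcp_rot: [-0.016, 1.571, 0.016]
wrist_force: [0.1, 0.5, 0.2]
width: 1.002
time: 2.82
tool_pos: [0.6202, 0.051, 0.2507]
tcp_rot: [-0.017, 1.57, 0.017]
wrist_force: [-0.0, -0.5, -0.3]
width: 1.0
[0.62020421 0.05101172 0.25069724] [ 4.20298296e-02  1.53698353e-01  1.69994799e+00  2.17646262e-05
  1.28764407e+00 -1.54993441e+00] 91.21248424582252
[0.54720332 0.0502372  0.39361228] [[-0.02  0.96  0.29]
 [ 1.    0.02  0.01]
 [ 0.    0.29 -0.96]]
```

View pics/wrist1.png

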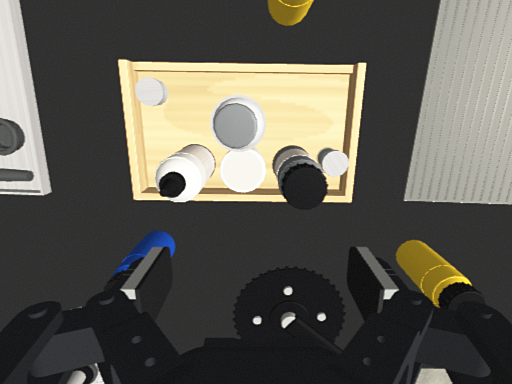

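Run:
```python
from h import *
c=dict(np.load('wrist1.npz'));im=c['im'];hsv=cv2.cvtColor(im,cv2.COLOR_BGR2HSV)
def g(u,v,z):return (ray(c,u,v,z)[:2]*1000).round(1)
print('flask',g(303,186,.132),'can',g(235,125,.148),'drop',g(172,184,.15),'tub',g(243,170.5,.05),'jar',g(333,162,.054),'tin',g(151,92,.034))
def blob(m,box):
    x0,y0,x1,y1=box;mm=np.zeros(m.shape,np.uint8);mm[y0:y1,x0:x1]=m[y0:y1,x0:x1]
    cs,_=cv2.findContours(mm,0,2);k=max(cs,key=cv2.contourArea);return cv2.minEnclosingCircle(k),cv2.fitEllipse(k)
print('cap',blob(hsv[...,2]<60,(270,160,330,212)))
print('tip',blob(hsv[...,2]<60,(155,165,192,200)))
print('can',blob((hsv[...,2]>80)&(hsv[...,2]<190)&(hsv[...,1]<50),(205,95,262,150)))
print('tub',blob((hsv[...,2]>200)&(hsv[...,1]<50),(218,148,266,195)))
for nm,l in [('corners40 outer',[(119,60),(365,63)])]: print([g(u,v,.04) for u,v in l])
print('back',g(135,202,.04),g(353,203,.04))
print('steel',g(50,191,.016),g(27,0,.016),'mat',g(405,200,.004),g(440,0,.004))
cv2.imwrite('pics/w1c.png',cv2.resize(im[55:210,110:370],None,fx=3,fy=3,interpolation=cv2.INTER_CUBIC))
```

```text
flask [615.9  91.3] can [562.3  31.2] drop [611.6 -21.7] tub [620.1  32.9] jar [607.2 136.1] tin [534.7 -72.9]
cap (((299.5, 195.47825622558594), 33.33437728881836), ((301.5066223144531, 193.66165161132812), (48.91900634765625, 62.86589813232422), 17.326763153076172))
tip (((171.40341186523438, 184.97727966308594), 13.942912101745605), ((171.6885223388672, 184.38006591796875), (23.351390838623047, 26.533437728881836), 53.333831787109375))
can (((236.5, 123.0), 25.597949981689453), ((233.9468536376953, 124.05809783935547), (41.82286071777344, 48.91764831542969), 162.16409301757812))
tub (((241.17030334472656, 167.36026000976562), 25.225061416625977), ((242.37095642089844, 168.5520782470703), (45.966548919677734, 46.470157623291016), 150.45278930664062))
[array([ 502.6, -102.8]), array([500.3, 164.6])]
back [ 664.7 -101.5] [660.6 169.2]
steel [ 659.7 -221.7] [ 440.8 -207.6] mat [666.4 251.8] [427.9 253.5]
```

View pics/w1c.png

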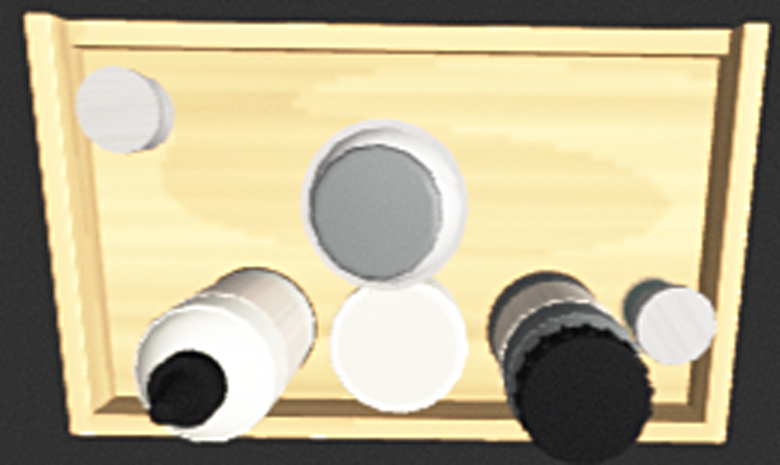

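```bash
python3 -m creep '[[0,[-1,20,0],0],[0,[-1,20.5,0],0],[0,[0,0,-10],0],[0,[0,0,-18],0],[0,[0,0,-18],0],[0,[0,0,-18],0],[0,[0,0,-18],0],[0,[0,0,-18],0]]'
python3 -m creep '[[0,[0,0,-18],0],[0,[0,0,-18],0],[0,[0,0,-16],0],[0,[0,0,-12],0],[0,[0,0,-8],0],[0,[0,0,0],0],[0,[0,0,0],0],[0,[0,0,0],0]]'
python3 - <<'E'
from h import *
print(read_state()['tool_pos'])
for n in ['side','wrist']:
  c,im,d=cam(n);cv2.imwrite(f'pics/{n}2.png',im if n=='wrist' else cv2.resize(im[100:270,150:370],None,fx=3,fy=3,interpolation=cv2.INTER_CUBIC))
E
```

```text
time: 3.53
tool_pos: [0.6182, 0.0905, 0.1493]
tcp_rot: [-0.016, 1.571, 0.016]
wrist_force: [0.2, -1.2, -0.5]
width: 0.997
time: 4.2
tool_pos: [0.6193, 0.0909, 0.0795]
tcp_rot: [-0.016, 1.569, 0.016]
wrist_force: [-0.3, -0.7, 0.8]
width: 1.002
[0.61933572 0.09087296 0.07954266]
```

View pics/side2.png

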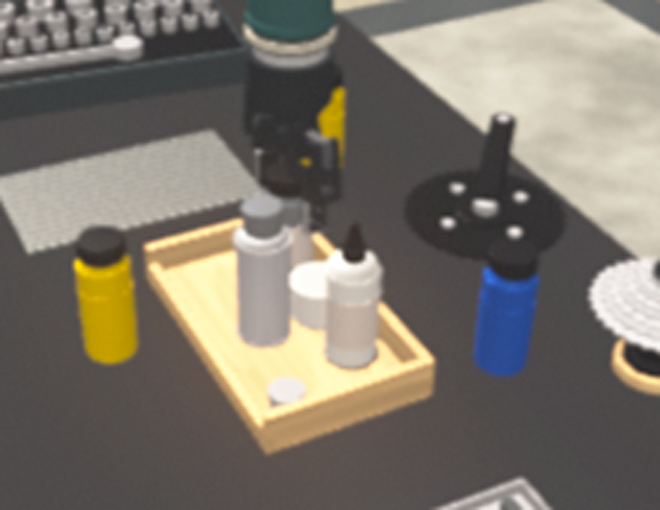

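View pics/wrist2.png

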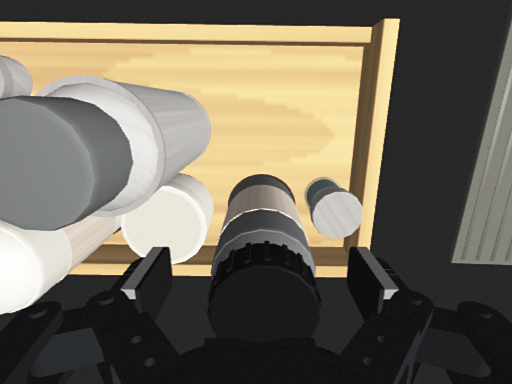

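```bash
python3 -m creep '[[200,[0,0,0],0],[200,[0,0,0],0],[200,[0,0,0],0],[200,[0,0,0],0],[200,[0,0,0],0],[200,[0,0,0],0],[200,[0,0,0],0],[200,[0,0,0],0]]' 40
python3 -m creep '[[200,[0,0,2],0],[200,[0,0,4],0],[200,[0,0,6],0],[200,[0,0,10],0],[200,[0,0,14],0],[200,[0,0,18],0],[200,[0,0,18],0],[200,[0,0,18],0]]'
python3 - <<'E'
from h import *
print(read_state()['tool_pos'])
for n in ['wrist']:
  c,im,d=cam(n);cv2.imwrite(f'pics/{n}3.png',im)
E
```

```text
time: 4.97
tool_pos: [0.6189, 0.0911, 0.0792]
tcp_rot: [-0.016, 1.57, 0.016]
wrist_force: [-1.1, 1.2, 5.2]
width: 0.542
time: 5.63
tool_pos: [0.6187, 0.0908, 0.1706]
tcp_rot: [-0.016, 1.57, 0.016]
wrist_force: [-0.4, -0.1, -1.9]
width: 0.541
[0.61866136 0.09081736 0.17062607]
```

View pics/wrist3.png

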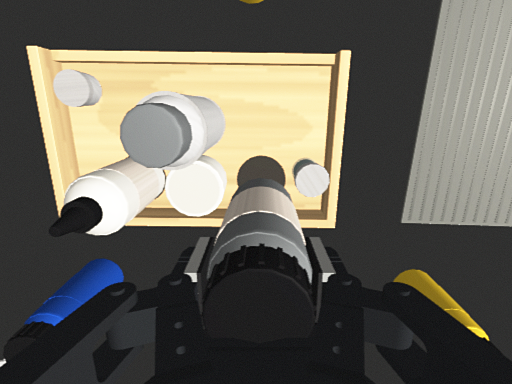

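```bash
python3 -m creep '[[200,[0,20,8],0],[200,[0,32,0],0],[200,[0,36,0],0],[200,[0,36,0],0],[200,[0,36,0],0],[200,[0,34,0],0],[200,[0,24,0],0],[200,[0,13,0],0]]'
python3 -m creep '[[200,[0,0,-12],0],[200,[0,0,-18],0],[200,[0,0,-18],0],[200,[0,0,-18],0],[200,[0,0,-14],0],[200,[0,0,-10],0],[200,[0,0,-8],0],[200,[0,0,0],0]]'
python3 - <<'E'
from h import *
print(read_state()['tool_pos'])
c=get_calibration('wrist')
E
```

```text
time: 6.35
tool_pos: [0.6182, 0.3252, 0.177]
tcp_rot: [-0.017, 1.57, 0.019]
wrist_force: [0.0, -0.7, -2.7]
width: 0.539
time: 7.02
tool_pos: [0.6174, 0.3205, 0.0762]
tcp_rot: [-0.017, 1.574, 0.014]
wrist_force: [-0.0, -0.1, -1.9]
width: 0.536
[0.617385   0.32046861 0.07615728]
```

```bash
python3 -m creep '[[200,[0,0,-1],0],[200,[0,0,-1],0],[200,[0,0,-0.7],0],[200,[0,0,0],0],[200,[0,0,0],0],[200,[0,0,0],0],[200,[0,0,0],0],[200,[0,0,0],0]]'
```

```text
time: 7.68
tool_pos: [0.6185, 0.3219, 0.076]
tcp_rot: [-0.016, 1.57, 0.016]
wrist_force: [0.5, 0.5, -1.6]
width: 0.541
```

```bash
python3 -m creep '[[200,[0,0,-1],0],[200,[0,0,-1],0],[200,[0,0,-0.5],0],[200,[0,0,0],0],[200,[0,0,0],0],[200,[0,0,0],0],[0,[0,0,0],0],[0,[0,0,0],0]]'
python3 -m creep '[[0,[0,0,0],0],[0,[0,0,0],0],[0,[0,0,0],0],[0,[0,0,0],0],[0,[0,0,10],0],[0,[0,0,20],0],[0,[0,0,30],0],[0,[0,0,30],0]]'
```

```text
time: 8.35
tool_pos: [0.6187, 0.322, 0.0736]
tcp_rot: [-0.016, 1.57, 0.016]
wrist_force: [-0.4, -0.6, -0.0]
width: 0.804
time: 9.02
tool_pos: [0.6175, 0.3214, 0.1636]
tcp_rot: [-0.017, 1.573, 0.015]
wrist_force: [1.0, 1.1, 0.3]
width: 0.999
```

```bash
python3 -m creep '[[0,[0,-22,20],0],[0,[0,-36,15],0],[0,[0,-40,0],0],[0,[1,-40,0],0],[0,[0,-40,0],0],[0,[0,-40,0],0],[0,[0,-40,0],0],[0,[0,-40,0],0]]'
python3 -m creep '[[0,[0,-34,0],0],[0,[0,-20,0],0],[0,[0,0,0],0],[0,[0,0,0],0],[0,[0,0,0],0],[0,[0,0,0],0],[0,[0,0,0],0],[0,[0,0,0],0]]'
python3 - <<'E'
from h import *
print(read_state()['tool_pos'])
c,im,d=cam('wrist');cv2.imwrite('pics/wrist4.png',im);np.savez('wrist4.npz',im=im,d=d,K=c['K'],eye=c['eye'],orientation=c['orientation'])
E
```

```text
time: 9.68
tool_pos: [0.6193, 0.022, 0.1995]
tcp_rot: [-0.016, 1.569, 0.016]
wrist_force: [-0.1, 0.3, -0.5]
width: 1.001
time: 10.35
tool_pos: [0.6195, -0.0289, 0.1983]
tcp_rot: [-0.017, 1.571, 0.017]
wrist_force: [-0.8, -0.0, -0.2]
width: 1.002
[ 0.61946347 -0.02889579  0.19830409]
```

View pics/wrist4.png

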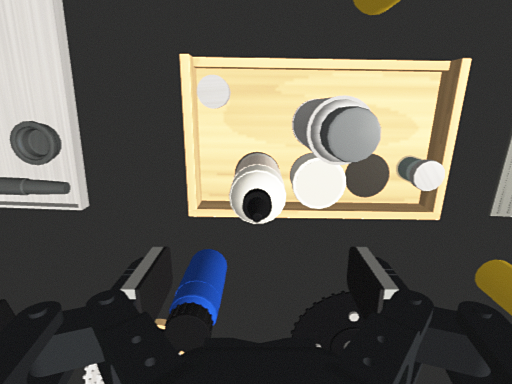

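Run:
```python
from h import *
c=dict(np.load('wrist4.npz'))
def g(u,v,z):return (ray(c,u,v,z)[:2]*1000).round(1)
print('tip',g(258,209,.15),'base far edge',g(257,152,.01),'pad',g(366.5,175,.01),'tub',g(318,181,.05),'can',g(352,135,.148))
print('blue foot near edge',g(212,251,.1))
s=dict(np.load('scene0.npz'));print('blue cap',(ray(s,222.5,260,.122)*1000).round(), 'yel',(ray(s,239,127,.122)*1000).round(),(ray(s,380,197,.122)*1000).round())
```

```text
tip [613.3 -29. ] base far edge [595.5 -31. ] pad [619.   93.5] tub [617.4  30.8] can [563.   29.7]
blue foot near edge [671.2 -69.1]
blue cap [742. -91. 122.] yel [441.  78. 122.] [748. 271. 122.]
```

```bash
python3 -m creep '[[0,[0,-1,-10],0],[0,[0,0,-18],0],[0,[0,0,-20],0],[0,[0,0,-20],0],[0,[0,0,-18],0],[0,[0,0,-14],0],[0,[0,0,-10],0],[0,[0,0,-7],0]]'
python3 -m creep '[[0,[0,0,0],0],[200,[0,0,0],0],[200,[0,0,0],0],[200,[0,0,0],0],[200,[0,0,0],0],[200,[0,0,0],0],[200,[0,0,0],0],[200,[0,0,0],0]]' 40
python3 - <<'E'
from h import *
print(read_state()['tool_pos'],read_state()['wrist_force'])
c,im,d=cam('wrist');cv2.imwrite('pics/wrist5.png',im)
E
```

```text
time: 11.07
tool_pos: [0.6186, -0.0309, 0.0794]
tcp_rot: [-0.016, 1.573, 0.016]
wrist_force: [-1.0, -0.4, 1.1]
width: 1.0
time: 11.73
tool_pos: [0.6208, -0.0312, 0.083]
tcp_rot: [-0.016, 1.568, 0.016]
wrist_force: [0.4, -0.3, 6.6]
width: 0.545
[ 0.62080757 -0.03115593  0.08295996] [ 0.40795046 -0.2545666   6.57945629]
```

View pics/wrist5.png

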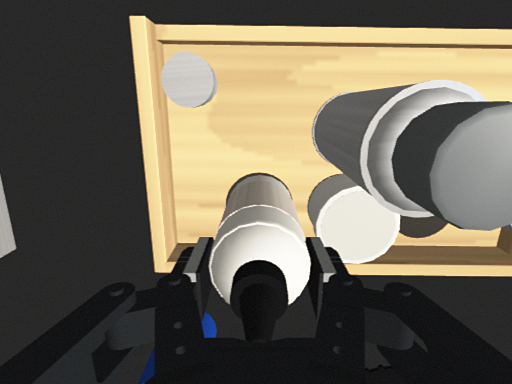

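```bash
python3 -m creep '[[200,[0,0,2],0],[200,[0,0,4],0],[200,[0,0,6],0],[200,[0,0,12],0],[200,[0,0,20],0],[200,[0,0,26],0],[200,[0,0,26],0],[200,[0,0,14],0]]'
python3 -m creep '[[200,[0,0,0],0],[200,[0,0,0],0],[200,[0,0,0],0],[200,[0,0,0],0],[200,[0,0,0],0],[200,[0,0,0],0],[200,[0,0,0],0],[200,[0,0,0],0]]'
python3 - <<'E'
from h import *
c,im,d=cam('side');cv2.imwrite('pics/side6.png',cv2.resize(im[60:250,150:370],None,fx=3,fy=3,interpolation=cv2.INTER_CUBIC))
c,im,d=cam('wrist');cv2.imwrite('pics/wrist6.png',im)
E
```

```text
time: 12.45
tool_pos: [0.6211, -0.0313, 0.1957]
tcp_rot: [-0.016, 1.566, 0.015]
wrist_force: [1.3, -0.2, -0.7]
width: 0.55
time: 13.12
tool_pos: [0.6192, -0.0311, 0.1906]
tcp_rot: [-0.016, 1.572, 0.016]
wrist_force: [0.3, 1.0, -0.5]
width: 0.543
```

View pics/side6.png

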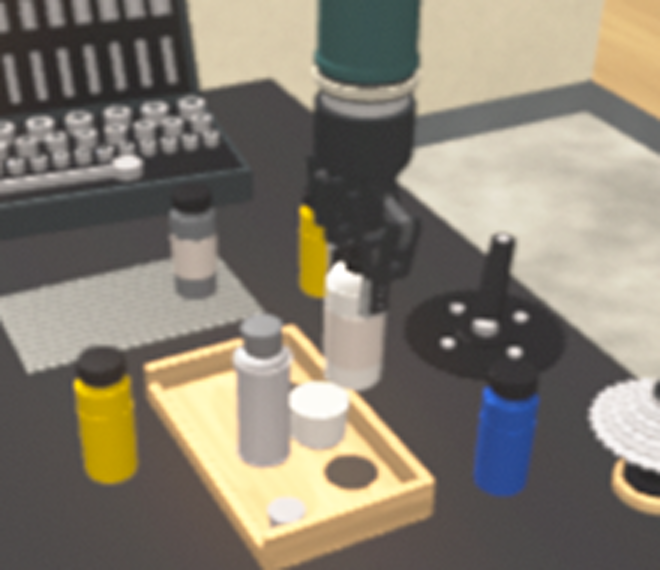

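View pics/wrist6.png

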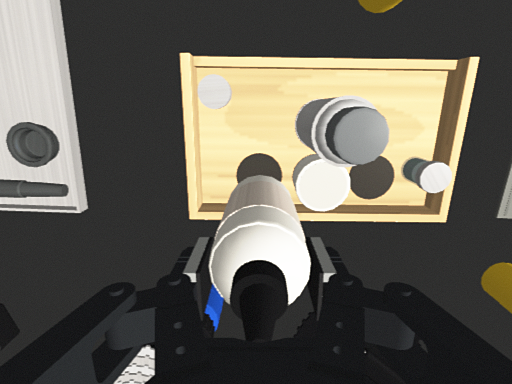

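```bash
python3 -m creep '[[200,[0,20,0],0],[200,[0,32,0],0],[200,[0,36,0],0],[200,[0,38,0],0],[200,[0,38,0],0],[200,[-15,35,0],0],[200,[-16,35,0],0],[200,[-16,35,0],0]]'
python3 -m creep '[[200,[-16,34,0],0],[200,[-12,28,0],0],[200,[-5,22,0],0],[200,[0,0,-10],0],[200,[0,0,-18],0],[200,[0,0,-20],0],[200,[0,0,-20],0],[200,[0,0,-18],0]]'
python3 -m creep '[[200,[0,0,-12],0],[200,[0,0,-8],0],[200,[0,0,-4],0],[200,[0,0,-2],0],[200,[0,0,0],0],[200,[0,0,0],0],[200,[0,0,0],0],[200,[0,0,0],0]]'
```

```text
time: 13.88
tool_pos: [0.5719, 0.2395, 0.1914]
tcp_rot: [-0.016, 1.57, 0.016]
wrist_force: [0.2, 0.1, -1.2]
width: 0.544
time: 14.55
tool_pos: [0.5393, 0.3212, 0.1039]
tcp_rot: [-0.016, 1.571, 0.015]
wrist_force: [0.0, -0.1, -1.6]
width: 0.546
time: 15.22
tool_pos: [0.5401, 0.3222, 0.0804]
tcp_rot: [-0.015, 1.569, 0.017]
wrist_force: [-0.4, 0.5, -1.0]
width: 0.548
```

```bash
python3 -m creep '[[200,[0,0,-1],0],[200,[0,0,-1],0],[200,[0,0,0],0],[200,[0,0,0],0],[200,[0,0,0],0],[200,[0,0,0],0],[200,[0,0,0],0],[200,[0,0,0],0]]'
python3 - <<'E'
from h import *
c,im,d=cam('side');cv2.imwrite('pics/side7.png',cv2.resize(im[80:220,110:290],None,fx=4,fy=4,interpolation=cv2.INTER_CUBIC))
E
```

```text
time: 15.88
tool_pos: [0.5394, 0.3218, 0.0773]
tcp_rot: [-0.016, 1.571, 0.016]
wrist_force: [-0.3, -0.3, -1.0]
width: 0.549
```

View pics/side7.png

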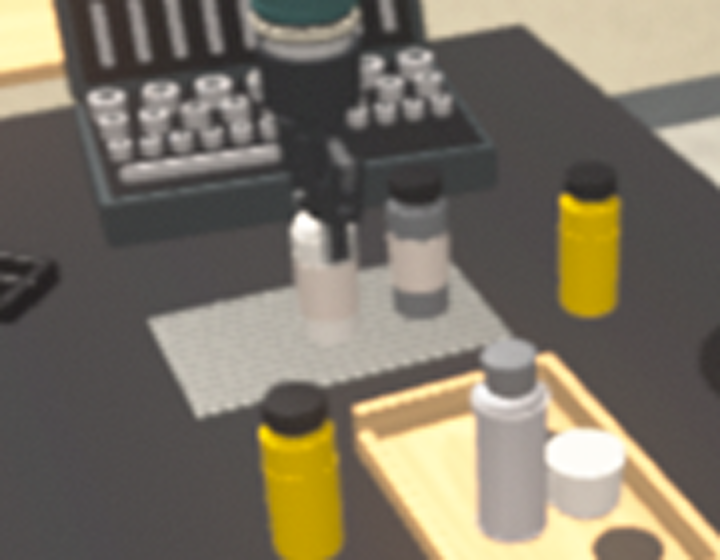

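```bash
python3 -m creep '[[200,[0,0,-1],0],[200,[0,0,-1],0],[200,[0,0,0],0],[200,[0,0,0],0],[200,[0,0,0],0],[200,[0,0,0],0],[200,[0,0,0],0],[200,[0,0,0],0]]'
```

```text
time: 16.6
tool_pos: [0.54, 0.3221, 0.077]
tcp_rot: [-0.016, 1.57, 0.016]
wrist_force: [-1.9, -1.0, 5.9]
width: 0.545
```

```bash
python3 -m creep '[[200,[0,0,1.5],0],[200,[0,0,0],0],[0,[0,0,0],0],[0,[0,0,0],0],[0,[0,0,0],0],[0,[0,0,0],0],[0,[0,0,0],0],[0,[0,0,0],0]]'
python3 -m creep '[[0,[0,0,6],0],[0,[0,0,14],0],[0,[0,0,24],0],[0,[0,0,28],0],[0,[0,0,28],0],[0,[0,0,20],0],[0,[0,0,10],0],[0,[0,0,0],0]]'
```

```text
time: 17.27
tool_pos: [0.5394, 0.3219, 0.0767]
tcp_rot: [-0.016, 1.571, 0.016]
wrist_force: [-0.5, 0.6, 0.5]
width: 1.001
time: 17.93
tool_pos: [0.5415, 0.323, 0.2117]
tcp_rot: [-0.013, 1.564, 0.019]
wrist_force: [0.5, -0.2, 0.7]
width: 1.003
```

```bash
python3 -m creep '[[0,[0,-22,0],0],[0,[3,-34,0],0],[0,[4,-40,0],0],[0,[4,-40,0],0],[0,[4,-40,0],0],[0,[4,-40,0],0],[0,[4,-36,0],0],[0,[0,-24,0],0]]'
python3 -m creep '[[0,[0,-15,-8],0],[0,[0,0,-18],0],[0,[0,0,-20],0],[0,[0,0,-20],0],[0,[0,0,-20],0],[0,[0,0,-18],0],[0,[0,0,-12],0],[0,[0,0,-10],0]]'
python3 -m creep '[[0,[0,0,0],0],[0,[0,0,0],0],[200,[0,0,0],0],[200,[0,0,0],0],[200,[0,0,0],0],[200,[0,0,0],0],[200,[0,0,0],0],[200,[0,0,0],0]]' 40
python3 -m creep '[[200,[0,0,2],0],[200,[0,0,4],0],[200,[0,0,6],0],[200,[0,0,12],0],[200,[0,0,20],0],[200,[0,0,26],0],[200,[0,0,26],0],[200,[0,0,14],0]]'
python3 - <<'E'
from h import *
print(read_state()['tool_pos'])
c,im,d=cam('wrist');cv2.imwrite('pics/wrist8.png',im)
E
```

```text
time: 18.6
tool_pos: [0.5616, 0.0426, 0.2051]
tcp_rot: [-0.015, 1.573, 0.014]
wrist_force: [0.1, 1.0, 0.6]
width: 0.999
time: 19.27
tool_pos: [0.5606, 0.0308, 0.0781]
tcp_rot: [-0.016, 1.575, 0.016]
wrist_force: [-1.1, -0.1, 0.5]
width: 0.998
time: 19.93
tool_pos: [0.5637, 0.0308, 0.0823]
tcp_rot: [-0.016, 1.568, 0.016]
wrist_force: [-0.4, -0.9, 6.4]
width: 0.578
time: 20.6
tool_pos: [0.564, 0.0309, 0.1951]
tcp_rot: [-0.016, 1.566, 0.016]
wrist_force: [0.6, -0.1, -1.1]
width: 0.572
[0.5640359  0.0309481  0.19508545]
```

View pics/wrist8.png

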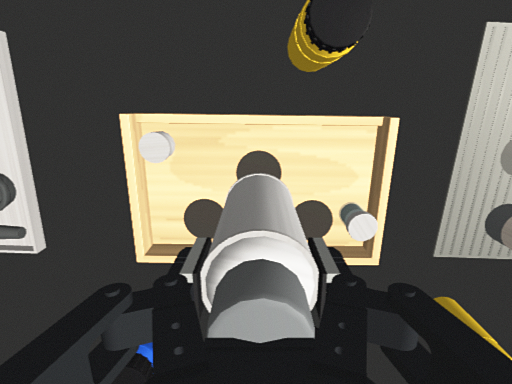

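```bash
python3 -m creep '[[200,[0,20,0],0],[200,[0,34,0],0],[200,[0,38,0],0],[200,[-12,38,0],0],[200,[-16,36,0],0],[200,[-18,35,0],0],[200,[-18,34,0],0],[200,[-18,28,0],0]]'
python3 -m creep '[[200,[-14,18,0],0],[200,[-7,10,0],0],[200,[0,0,-8],0],[200,[0,0,-18],0],[200,[0,0,-22],0],[200,[0,0,-22],0],[200,[0,0,-20],0],[200,[0,0,-14],0]]'
python3 -m creep '[[200,[0,0,-5],0],[200,[0,0,-3],0],[200,[0,0,-1],0],[200,[0,0,-1],0],[200,[0,0,0],0],[200,[0,0,0],0],[200,[0,0,0],0],[200,[0,0,0],0]]'
```

```text
time: 21.32
tool_pos: [0.479, 0.2959, 0.1906]
tcp_rot: [-0.016, 1.571, 0.017]
wrist_force: [0.7, 0.2, -0.9]
width: 0.572
time: 21.98
tool_pos: [0.4589, 0.3196, 0.0839]
tcp_rot: [-0.017, 1.573, 0.013]
wrist_force: [-0.4, -0.4, -2.6]
width: 0.572
time: 22.65
tool_pos: [0.4598, 0.3222, 0.0775]
tcp_rot: [-0.015, 1.57, 0.017]
wrist_force: [0.9, -0.6, -1.9]
width: 0.575
```

```bash
python3 -m creep '[[200,[0,0,-1],0],[200,[0,0,0],0],[200,[0,0,0],0],[200,[0,0,0],0],[200,[0,0,0],0],[0,[0,0,0],0],[0,[0,0,0],0],[0,[0,0,0],0]]'
python3 -m creep '[[0,[0,0,0],0],[0,[0,0,2],0],[0,[0,0,10],0],[0,[0,0,20],0],[0,[0,0,28],0],[0,[0,0,28],0],[0,[0,0,28],0],[0,[0,0,14],0]]'
python3 - <<'E'
from h import *
print(read_state()['tool_pos'])
c,im,d=cam('side');cv2.imwrite('pics/side9.png',cv2.resize(im[80:270,110:310],None,fx=3,fy=3,interpolation=cv2.INTER_CUBIC))
np.savez('side9.npz',im=im,d=d,K=c['K'],eye=c['eye'],orientation=c['orientation'])
E
```

```text
time: 23.32
tool_pos: [0.4593, 0.3217, 0.0755]
tcp_rot: [-0.016, 1.571, 0.016]
wrist_force: [0.3, -0.4, 0.2]
width: 0.965
time: 23.98
tool_pos: [0.4611, 0.323, 0.211]
tcp_rot: [-0.013, 1.565, 0.019]
wrist_force: [0.6, -0.2, 0.1]
width: 0.998
[0.46113916 0.3229684  0.21100114]
```

View pics/side9.png

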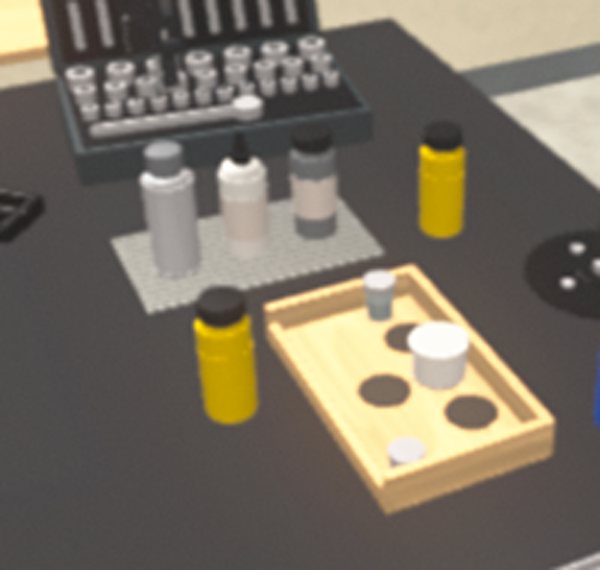

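```bash
python3 -m creep '[[0,[6,-20,0],0],[0,[16,-30,0],0],[0,[20,-34,0],0],[0,[20,-34,0],0],[0,[20,-34,0],0],[0,[20,-34,0],0],[0,[20,-34,0],0],[0,[20,-34,0],0]]'
python3 -m creep '[[0,[14,-26,0],0],[0,[4,-10,0],0],[0,[0,0,-12],0],[0,[0,0,-24],0],[0,[0,0,-24],0],[0,[0,0,-20],0],[0,[0,0,-10],0],[0,[0,0,0],0]]'
python3 - <<'E'
from h import *
print(read_state()['tool_pos'])
c,im,d=cam('wrist');cv2.imwrite('pics/wrist10.png',im)
u=(239,0)
np.savez('wrist10.npz',im=im,d=d,K=c['K'],eye=c['eye'],orientation=c['orientation'])
E
```

```text
time: 24.7
tool_pos: [0.6018, 0.066, 0.2055]
tcp_rot: [-0.016, 1.571, 0.016]
wrist_force: [0.7, 0.2, 0.7]
width: 0.997
time: 25.37
tool_pos: [0.6157, 0.0334, 0.1115]
tcp_rot: [-0.016, 1.578, 0.017]
wrist_force: [0.5, -0.0, -0.8]
width: 1.0
[0.61566289 0.03335085 0.1115472 ]
```

View pics/wrist10.png

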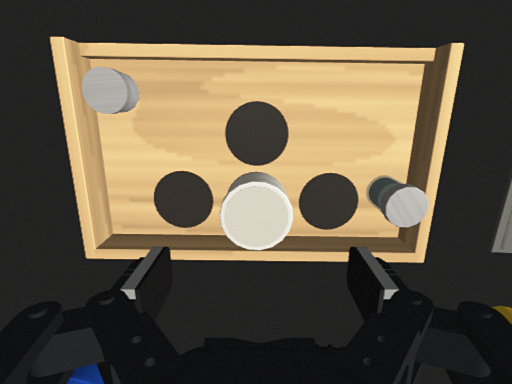

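Run:
```python
from h import *
c=dict(np.load('wrist10.npz'))
def g(u,v,z):return (ray(c,u,v,z)[:2]*1000).round(1)
print('can pad',g(257,132.5,.01),'drop',g(183,199,.01),'flask',g(328.5,201,.01),'tub lid',g(256.5,215.5,.05))
print(read_state()['tool_pos'])
```

```text
can pad [562.5  31.3] drop [619.6 -30.9] flask [618.9  93.7] tub lid [618.7  32.2]
[0.61732387 0.03316649 0.11375594]
```

```bash
python3 -m creep '[[0,[0,0,-10],0],[0,[0,0,-18],0],[0,[0,0,-20],0],[0,[0,0,-18],0],[0,[0,0,-14],0],[0,[0,0,-10],0],[0,[0,0,-6],0],[0,[0,0,-1],0]]'
python3 -m creep '[[0,[0,0,0],0],[0,[0,0,0],0],[200,[0,0,0],0],[200,[0,0,0],0],[200,[0,0,0],0],[200,[0,0,0],0],[200,[0,0,0],0],[200,[0,0,0],0]]' 40
python3 -m creep '[[200,[0,0,2],0],[200,[0,0,4],0],[200,[0,0,6],0],[200,[0,0,12],0],[200,[0,0,18],0],[200,[0,0,22],0],[200,[0,0,22],0],[200,[0,0,14],0]]'
python3 - <<'E'
from h import *
print(read_state()['tool_pos'])
c,im,d=cam('wrist');cv2.imwrite('pics/wrist11.png',im)
c,im,d=cam('scene');cv2.imwrite('pics/scene11.png',cv2.resize(im[100:300,50:350],None,fx=2.5,fy=2.5,interpolation=cv2.INTER_CUBIC))
E
```

```text
time: 26.08
tool_pos: [0.619, 0.032, 0.0179]
tcp_rot: [-0.016, 1.572, 0.016]
wrist_force: [-0.2, 0.7, -1.0]
width: 1.001
time: 26.75
tool_pos: [0.6203, 0.0318, 0.0199]
tcp_rot: [-0.016, 1.569, 0.016]
wrist_force: [-1.1, -1.7, 5.0]
width: 0.615
time: 27.42
tool_pos: [0.6207, 0.0319, 0.1222]
tcp_rot: [-0.016, 1.567, 0.016]
wrist_force: [0.4, 0.1, -0.5]
width: 0.617
[0.62074746 0.03188229 0.12215891]
```

View pics/wrist11.png

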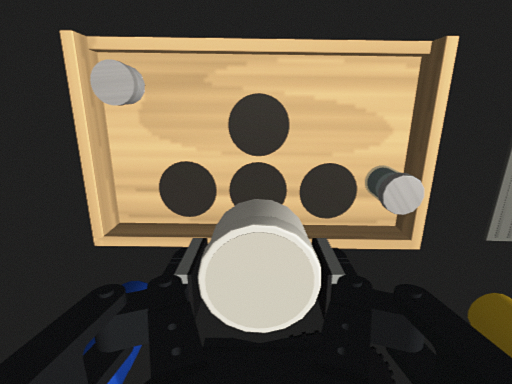

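View pics/scene11.png

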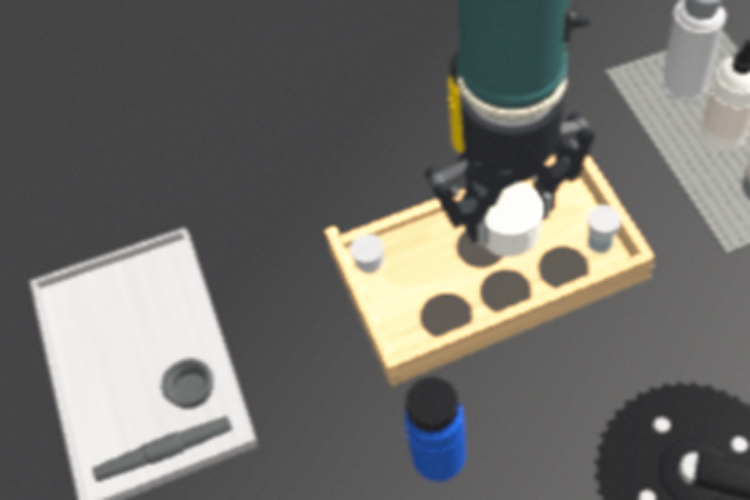

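```bash
python3 -m creep '[[200,[-8,-18,0],0],[200,[-12,-28,0],0],[200,[-13,-34,0],0],[200,[-14,-36,0],0],[200,[-14,-36,0],0],[200,[-14,-36,0],0],[200,[-14,-36,0],0],[200,[-14,-36,0],0]]'
python3 -m creep '[[200,[-13,-32,0],0],[200,[-10,-26,0],0],[200,[-5,-20,0],0],[200,[0,0,-8],0],[200,[0,0,-16],0],[200,[0,0,-18],0],[200,[0,0,-12],0],[200,[0,0,0],0]]'
python3 - <<'E'
from h import *
print(read_state()['tool_pos'],read_state()['q'])
c,im,d=cam('scene');cv2.imwrite('pics/scene12.png',cv2.resize(im[150:310,40:200],None,fx=3.5,fy=3.5,interpolation=cv2.INTER_CUBIC))
c,im,d=cam('wrist');cv2.imwrite('pics/wrist12.png',im);np.savez('wrist12.npz',im=im,d=d,K=c['K'],eye=c['eye'],orientation=c['orientation'])
E
```

```text
time: 28.18
tool_pos: [0.5146, -0.2292, 0.1174]
tcp_rot: [-0.015, 1.573, 0.017]
wrist_force: [1.2, -0.6, -1.6]
width: 0.614
time: 28.85
tool_pos: [0.4855, -0.3036, 0.0603]
tcp_rot: [-0.012, 1.577, 0.02]
wrist_force: [-0.6, -0.0, -0.5]
width: 0.615
[ 0.48545785 -0.30361068  0.06029448] [-6.02483209e-01  2.42188000e-01  1.97218631e+00  1.78593955e-04
  9.35410719e-01 -2.19383414e+00]
```

View pics/scene12.png

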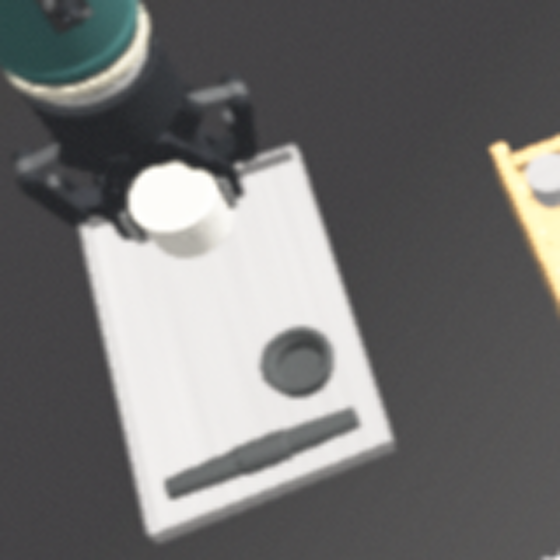

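View pics/wrist12.png

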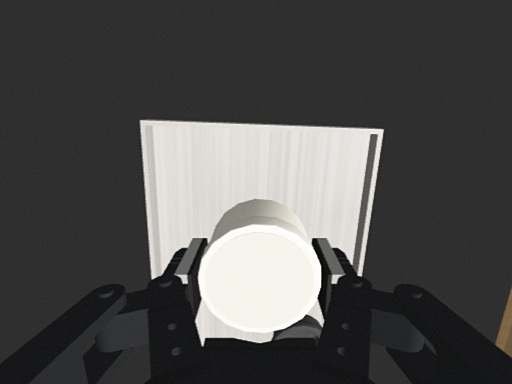

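Run:
```python
from h import *
c=dict(np.load('wrist12.npz'))
def g(u,v,z):return (ray(c,u,v,z)[:2]*1000).round(1)
print('near corners z16',g(140,120.5,.016),g(382,129,.016)); print(read_state()['tool_pos'])
```

```text
near corners z16 [ 423.4 -377.7] [ 425.6 -228.4]
[ 0.487719   -0.30511026  0.06353578]
```

```bash
python3 -m creep '[[200,[0,1,-8],0],[200,[0,0,-14],0],[200,[0,0,-12],0],[200,[0,0,-8],0],[200,[0,0,-5],0],[200,[0,0,-2],0],[200,[0,0,0],0],[200,[0,0,0],0]]'
python3 -m creep '[[200,[0,0,-1],0],[200,[0,0,-1],0],[200,[0,0,0],0],[200,[0,0,0],0],[200,[0,0,0],0],[200,[0,0,0],0],[200,[0,0,0],0],[200,[0,0,0],0]]'
```

```text
time: 29.62
tool_pos: [0.4887, -0.3054, 0.0161]
tcp_rot: [-0.016, 1.57, 0.016]
wrist_force: [0.5, -0.7, -1.9]
width: 0.62
time: 30.28
tool_pos: [0.4884, -0.3051, 0.0138]
tcp_rot: [-0.016, 1.571, 0.016]
wrist_force: [-0.1, 0.4, -1.4]
width: 0.618
```

```bash
python3 -m creep '[[200,[0,0,-0.8],0],[200,[0,0,0],0],[200,[0,0,0],0],[200,[0,0,0],0],[0,[0,0,0],0],[0,[0,0,0],0],[0,[0,0,0],0],[0,[0,0,0],0]]'
python3 -m creep '[[0,[0,0,0],0],[0,[0,0,4],0],[0,[0,0,12],0],[0,[0,0,24],0],[0,[0,0,30],0],[0,[0,0,36],0],[0,[0,0,36],0],[0,[0,0,36],0]]'
python3 - <<'E'
from h import *
print(read_state()['tool_pos'])
c,im,d=cam('wrist');cv2.imwrite('pics/wrist13.png',im);np.savez('wrist13.npz',im=im,d=d,K=c['K'],eye=c['eye'],orientation=c['orientation'])
E
```

```text
time: 30.95
tool_pos: [0.4886, -0.3053, 0.0132]
tcp_rot: [-0.016, 1.57, 0.016]
wrist_force: [-0.8, -0.3, -0.3]
width: 0.994
time: 31.62
tool_pos: [0.4882, -0.305, 0.1938]
tcp_rot: [-0.016, 1.57, 0.016]
wrist_force: [1.2, -0.7, 0.3]
width: 1.0
[ 0.48820448 -0.30498246  0.19376278]
```

View pics/wrist13.png

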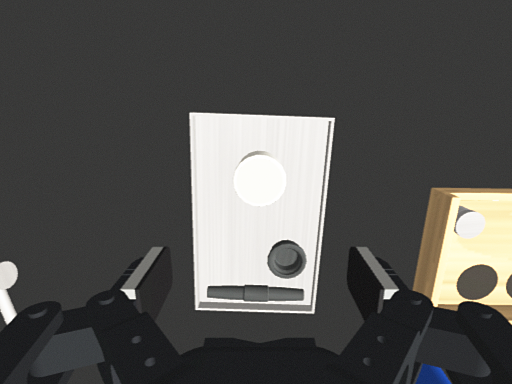

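```bash
python3 -m creep '[[0,[10,20,18],0],[0,[20,34,0],0],[0,[20,35,0],0],[0,[1,39,0],0],[0,[0,40,0],0],[0,[0,40,0],0],[0,[0,40,0],0],[0,[0,40,0],0]]'
python3 -m creep '[[0,[0,40,0],0],[0,[0,40,0],0],[0,[0,40,0],0],[0,[0,40,0],0],[0,[0,40,0],0],[0,[0,40,0],0],[0,[0,40,0],0],[0,[0,34,0],0]]'
python3 -m creep '[[0,[0,24,0],0],[0,[0,0,0],0],[0,[0,0,0],0],[0,[0,0,-10],0],[0,[0,0,-15],0],[0,[0,0,-15],0],[0,[0,0,-10],0],[0,[0,0,0],0]]'
python3 - <<'E'
from h import *
print(read_state()['tool_pos'])
c,im,d=cam('wrist');cv2.imwrite('pics/wrist14.png',im)
E
```

```text
time: 32.33
tool_pos: [0.5393, -0.0153, 0.2101]
tcp_rot: [-0.016, 1.569, 0.016]
wrist_force: [1.1, -0.4, 1.0]
width: 0.997
time: 33.0
tool_pos: [0.5391, 0.2996, 0.2102]
tcp_rot: [-0.016, 1.569, 0.017]
wrist_force: [0.3, 0.0, 0.5]
width: 1.002
time: 33.67
tool_pos: [0.5376, 0.3183, 0.1555]
tcp_rot: [-0.017, 1.576, 0.012]
wrist_force: [0.3, -0.0, -0.8]
width: 0.999
[0.53760992 0.31829799 0.15552564]
```

View pics/wrist14.png

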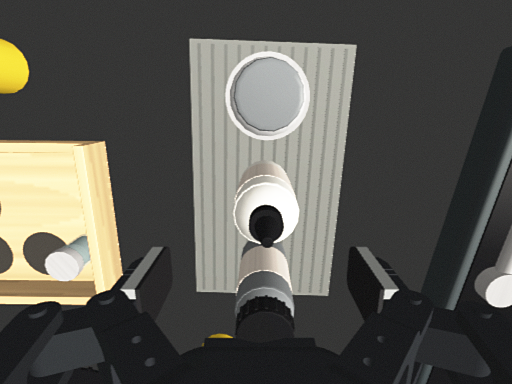

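```bash
python3 -m creep '[[0,[0,1,-8],0],[0,[0,0,-16],0],[0,[0,0,-18],0],[0,[0,0,-16],0],[0,[0,0,-12],0],[0,[0,0,-8],0],[0,[0,0,-4],0],[0,[0,0,0],0]]'
python3 -m creep '[[0,[0,0,0],0],[200,[0,0,0],0],[200,[0,0,0],0],[200,[0,0,0],0],[200,[0,0,0],0],[200,[0,0,0],0],[200,[0,0,0],0],[200,[0,0,0],0]]' 40
```

```text
time: 34.38
tool_pos: [0.5392, 0.3217, 0.0763]
tcp_rot: [-0.016, 1.572, 0.015]
wrist_force: [-1.0, 0.3, -0.3]
width: 1.002
time: 35.05
tool_pos: [0.5403, 0.3224, 0.0781]
tcp_rot: [-0.015, 1.569, 0.017]
wrist_force: [0.6, 1.2, 5.5]
width: 0.544
```

```bash
python3 -m creep '[[200,[0,0,2],0],[200,[0,0,4],0],[200,[0,0,8],0],[200,[0,0,16],0],[200,[0,0,24],0],[200,[0,0,28],0],[200,[0,0,22],0],[200,[0,0,10],0]]'
python3 -m creep '[[200,[4,-18,0],0],[200,[9,-30,0],0],[200,[12,-34,0],0],[200,[12,-36,0],0],[200,[12,-36,0],0],[200,[12,-36,0],0],[200,[12,-36,0],0],[200,[7,-36,0],0]]'
python3 -m creep '[[200,[0.3,-36,0],0],[200,[0,-30,0],0],[200,[0,-17,0],0],[200,[0,-8,0],0],[200,[0,0,0],0],[200,[0,0,-15],0],[200,[0,0,-20],0],[200,[0,0,-10],0]]'
python3 -m creep '[[200,[0,0,-6],0],[200,[0,0,0],0],[200,[0,0,0],0],[200,[0,0,0],0],[200,[0,0,0],0],[200,[0,0,0],0],[200,[0,0,0],0],[200,[0,0,0],0]]'
python3 - <<'E'
from h import *
print(read_state()['tool_pos'])
c,im,d=cam('side');cv2.imwrite('pics/side15.png',cv2.resize(im[80:270,150:350],None,fx=3,fy=3,interpolation=cv2.INTER_CUBIC))
c,im,d=cam('wrist');cv2.imwrite('pics/wrist15.png',im)
E
```

```text
time: 35.72
tool_pos: [0.541, 0.3227, 0.1952]
tcp_rot: [-0.014, 1.566, 0.018]
wrist_force: [0.2, 0.9, -0.8]
width: 0.542
time: 36.38
tool_pos: [0.6196, 0.0579, 0.1902]
tcp_rot: [-0.016, 1.571, 0.016]
wrist_force: [0.7, -0.1, -1.2]
width: 0.548
time: 37.05
tool_pos: [0.6184, -0.0295, 0.1437]
tcp_rot: [-0.016, 1.574, 0.018]
wrist_force: [0.2, -0.1, -1.8]
width: 0.545
time: 37.72
tool_pos: [0.62, -0.0312, 0.1405]
tcp_rot: [-0.016, 1.57, 0.016]
wrist_force: [0.4, -0.8, -0.9]
width: 0.546
[ 0.6200176  -0.03121733  0.1405321 ]
```

View pics/side15.png

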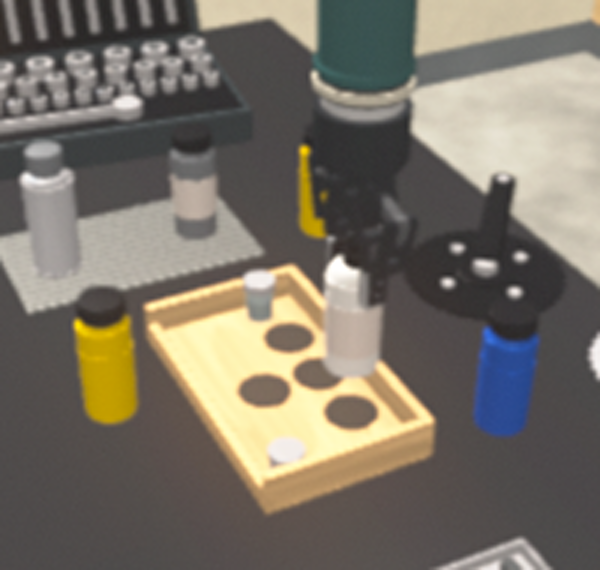

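View pics/wrist15.png

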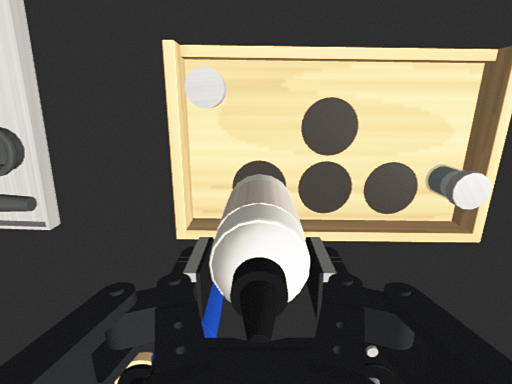

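Position matches the original grasp (620, -31). Lower to TCP 84.

```bash
python3 -m creep '[[200,[0,0,-10],0],[200,[0,0,-16],0],[200,[0,0,-14],0],[200,[0,0,-8],0],[200,[0,0,-5],0],[200,[0,0,-2],0],[200,[0,0,0],0],[200,[0,0,0],0]]'
python3 -m creep '[[200,[0,0,-0.7],0],[200,[0,0,-0.7],0],[200,[0,0,0],0],[200,[0,0,0],0],[200,[0,0,0],0],[200,[0,0,0],0],[200,[0,0,0],0],[200,[0,0,0],0]]'
```

```text
time: 38.48
tool_pos: [0.62, -0.0312, 0.085]
tcp_rot: [-0.016, 1.57, 0.016]
wrist_force: [-0.5, -0.4, -1.5]
width: 0.545
time: 39.15
tool_pos: [0.6202, -0.0311, 0.0842]
tcp_rot: [-0.016, 1.57, 0.016]
wrist_force: [-0.7, 0.7, 4.8]
width: 0.548
```

```bash
python3 -m creep '[[200,[0,0,0.5],0],[200,[0,0,0],0],[0,[0,0,0],0],[0,[0,0,0],0],[0,[0,0,0],0],[0,[0,0,0],0],[0,[0,0,0],0],[0,[0,0,0],0]]'
python3 -m creep '[[0,[0,0,6],0],[0,[0,0,14],0],[0,[0,0,24],0],[0,[0,0,28],0],[0,[0,0,28],0],[0,[0,0,20],0],[0,[0,20,6],0],[0,[-4,32,0],0]]'
python3 -m creep '[[0,[-16,36,0],0],[0,[-18,36,0],0],[0,[-18,36,0],0],[0,[-18,36,0],0],[0,[-18,36,0],0],[0,[-18,36,0],0],[0,[-18,36,0],0],[0,[-18,30,0],0]]'
python3 -m creep '[[0,[-14,19,0],0],[0,[0,0,0],0],[0,[0,0,0],0],[0,[0,0,-15],0],[0,[0,0,-20],0],[0,[0,0,-15],0],[0,[0,0,0],0],[0,[0,0,0],0]]'
python3 - <<'E'
from h import *
print(read_state()['tool_pos'])
c,im,d=cam('wrist');cv2.imwrite('pics/wrist16.png',im)
c,im,d=cam('side');cv2.imwrite('pics/side16.png',cv2.resize(im[80:270,110:310],None,fx=3,fy=3,interpolation=cv2.INTER_CUBIC))
E
```

```text
time: 39.82
tool_pos: [0.6196, -0.0311, 0.0839]
tcp_rot: [-0.016, 1.571, 0.016]
wrist_force: [0.1, 0.3, -0.2]
width: 1.002
time: 40.48
tool_pos: [0.6189, 0.0189, 0.2159]
tcp_rot: [-0.014, 1.562, 0.012]
wrist_force: [0.0, 0.5, -0.3]
width: 0.998
time: 41.15
tool_pos: [0.4729, 0.3053, 0.2121]
tcp_rot: [-0.015, 1.569, 0.018]
wrist_force: [0.5, 0.3, 1.1]
width: 1.001
time: 41.82
tool_pos: [0.46, 0.3205, 0.1599]
tcp_rot: [-0.016, 1.572, 0.014]
wrist_force: [0.5, -0.6, 1.2]
width: 1.003
[0.45995165 0.32054244 0.15985062]
```

View pics/wrist16.png

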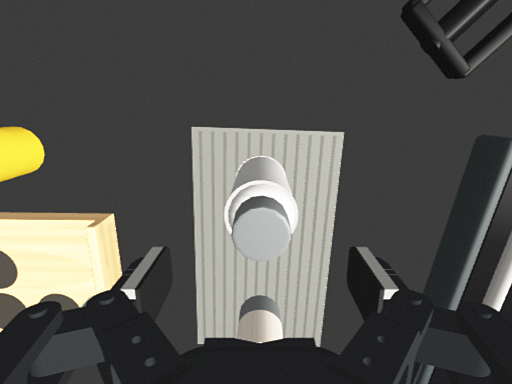

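View pics/side16.png

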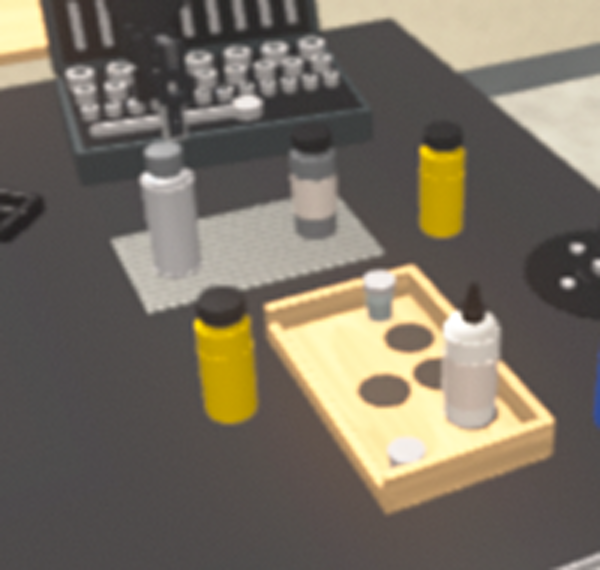

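```bash
python3 -m creep '[[0,[0,0,-8],0],[0,[0,0,-16],0],[0,[0,0,-18],0],[0,[0,0,-16],0],[0,[0,0,-12],0],[0,[0,0,-8],0],[0,[0,0,-5],0],[0,[0,0,-1],0]]'
python3 -m creep '[[0,[0,0,0],0],[200,[0,0,0],0],[200,[0,0,0],0],[200,[0,0,0],0],[200,[0,0,0],0],[200,[0,0,0],0],[200,[0,0,0],0],[200,[0,0,0],0]]' 40
python3 -m creep '[[200,[0,0,2],0],[200,[0,0,4],0],[200,[0,0,8],0],[200,[0,0,16],0],[200,[0,0,24],0],[200,[0,0,28],0],[200,[0,0,22],0],[200,[0,0,10],0]]'
```

```text
time: 42.58
tool_pos: [0.4595, 0.3217, 0.0754]
tcp_rot: [-0.016, 1.572, 0.015]
wrist_force: [0.3, -1.2, -0.4]
width: 1.003
time: 43.25
tool_pos: [0.4604, 0.3222, 0.0772]
tcp_rot: [-0.015, 1.569, 0.016]
wrist_force: [-0.3, -0.9, 6.5]
width: 0.574
time: 43.92
tool_pos: [0.4613, 0.3229, 0.1941]
tcp_rot: [-0.014, 1.566, 0.018]
wrist_force: [1.0, 0.6, -1.3]
width: 0.569
```

```bash
python3 -m creep '[[200,[10,-16,0],0],[200,[16,-28,0],0],[200,[20,-32,0],0],[200,[20,-34,0],0],[200,[20,-34,0],0],[200,[13,-36,0],0],[200,[4,-36,0],0],[200,[0,-34,0],0]]'
python3 -m creep '[[200,[0,-24,0],0],[200,[0,-12,0],0],[200,[0,-5,0],0],[200,[0,0,-15],0],[200,[0,0,-20],0],[200,[0,0,-15],0],[200,[0,0,0],0],[200,[0,0,0],0]]'
python3 - <<'E'
from h import *
print(read_state()['tool_pos'])
c,im,d=cam('wrist');cv2.imwrite('pics/wrist17.png',im)
E
```

```text
time: 44.58
tool_pos: [0.5632, 0.0697, 0.1893]
tcp_rot: [-0.016, 1.571, 0.015]
wrist_force: [0.9, -0.9, -2.5]
width: 0.575
time: 45.25
tool_pos: [0.5615, 0.0319, 0.1388]
tcp_rot: [-0.016, 1.574, 0.017]
wrist_force: [1.3, -0.1, -1.6]
width: 0.575
[0.56152623 0.03194357 0.13884195]
```

View pics/wrist17.png

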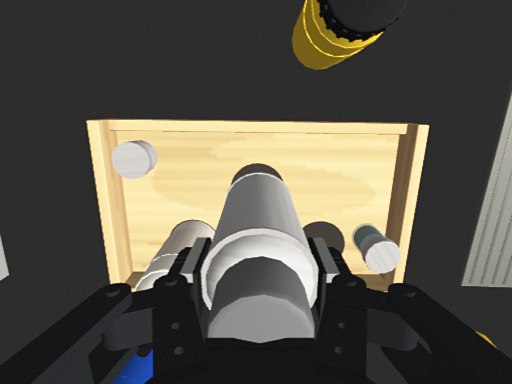

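```bash
python3 -m creep '[[200,[0,0,-10],0],[200,[0,0,-15],0],[200,[0,0,-14],0],[200,[0,0,-9],0],[200,[0,0,-5],0],[200,[0,0,-2],0],[200,[0,0,0],0],[200,[0,0,0],0]]'
python3 -m creep '[[200,[0,0,-0.7],0],[200,[0,0,-0.7],0],[200,[0,0,-0.5],0],[200,[0,0,0],0],[200,[0,0,0],0],[200,[0,0,0],0],[200,[0,0,0],0],[200,[0,0,0],0]]'
```

```text
time: 45.97
tool_pos: [0.5634, 0.0309, 0.0858]
tcp_rot: [-0.016, 1.57, 0.016]
wrist_force: [-0.3, -0.2, -1.2]
width: 0.577
time: 46.63
tool_pos: [0.5628, 0.0308, 0.0833]
tcp_rot: [-0.016, 1.571, 0.016]
wrist_force: [0.3, 0.4, -1.7]
width: 0.568
```

```bash
python3 -m creep '[[200,[0,0,-0.7],0],[200,[0,0,0],0],[200,[0,0,0],0],[200,[0,0,0],0],[0,[0,0,0],0],[0,[0,0,0],0],[0,[0,0,0],0],[0,[0,0,0],0]]'
python3 -m creep '[[0,[0,0,0],0],[0,[0,0,6],0],[0,[0,0,14],0],[0,[0,0,24],0],[0,[0,0,28],0],[0,[0,0,28],0],[0,[0,0,18],0],[0,[0,20,6],0]]'
python3 -m creep '[[0,[8,33,0],0],[0,[8,38,0],0],[0,[8,38,0],0],[0,[8,38,0],0],[0,[8,38,0],0],[0,[8,38,0],0],[0,[8,30,0],0],[0,[0,18,0],0]]'
python3 -m creep '[[0,[0,0,0],0],[0,[0,0,0],0],[0,[0,0,-15],0],[0,[0,0,-20],0],[0,[0,0,-15],0],[0,[0,0,0],0],[0,[0,0,0],0],[0,[0,0,0],0]]'
python3 - <<'E'
from h import *
print(read_state()['tool_pos'])
c,im,d=cam('wrist');cv2.imwrite('pics/wrist18.png',im)
c,im,d=cam('side');cv2.imwrite('pics/side18.png',cv2.resize(im[80:270,110:310],None,fx=3,fy=3,interpolation=cv2.INTER_CUBIC))
E
```

```text
time: 47.3
tool_pos: [0.5626, 0.0309, 0.0821]
tcp_rot: [-0.016, 1.571, 0.016]
wrist_force: [-0.3, -0.1, 0.1]
width: 1.002
time: 47.97
tool_pos: [0.5653, 0.0488, 0.2115]
tcp_rot: [-0.015, 1.563, 0.013]
wrist_force: [0.6, 0.9, 0.1]
width: 1.002
time: 48.63
tool_pos: [0.6194, 0.3255, 0.2067]
tcp_rot: [-0.016, 1.57, 0.018]
wrist_force: [-1.1, 0.1, 0.0]
width: 0.998
time: 49.3
tool_pos: [0.6191, 0.3211, 0.1572]
tcp_rot: [-0.015, 1.57, 0.015]
wrist_force: [0.4, -0.4, 0.1]
width: 1.0
[0.61912662 0.32110955 0.15719445]
```

View pics/wrist18.png

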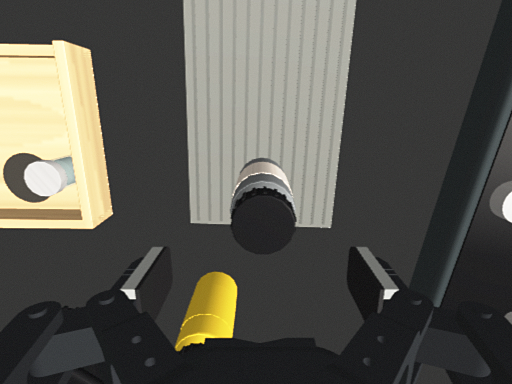

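View pics/side18.png

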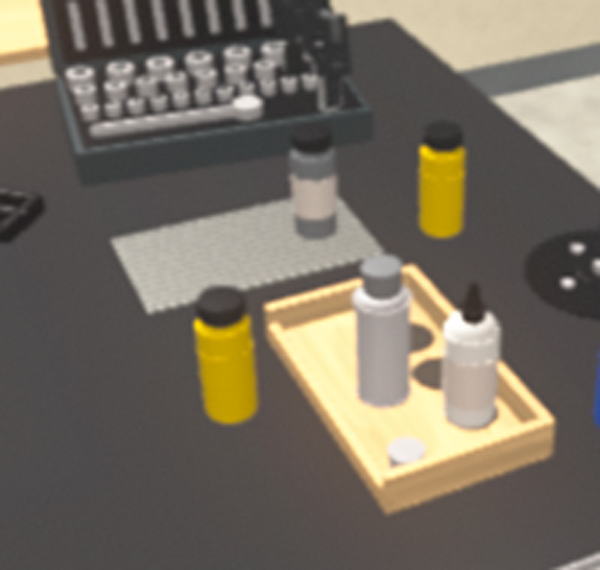

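```bash
python3 -m creep '[[0,[-0.4,0,-8],0],[0,[0,0,-16],0],[0,[0,0,-18],0],[0,[0,0,-16],0],[0,[0,0,-12],0],[0,[0,0,-8],0],[0,[0,0,-4],0],[0,[0,0,0],0]]'
python3 -m creep '[[0,[0,0,0],0],[200,[0,0,0],0],[200,[0,0,0],0],[200,[0,0,0],0],[200,[0,0,0],0],[200,[0,0,0],0],[200,[0,0,0],0],[200,[0,0,0],0]]' 40
python3 -m creep '[[200,[0,0,2],0],[200,[0,0,4],0],[200,[0,0,8],0],[200,[0,0,16],0],[200,[0,0,24],0],[200,[0,0,28],0],[200,[0,0,22],0],[200,[0,0,10],0]]'
```

```text
time: 50.07
tool_pos: [0.6179, 0.3216, 0.0734]
tcp_rot: [-0.016, 1.572, 0.015]
wrist_force: [-0.8, -0.6, -0.5]
width: 0.999
time: 50.73
tool_pos: [0.6191, 0.3224, 0.0757]
tcp_rot: [-0.015, 1.569, 0.017]
wrist_force: [-0.1, 1.0, 5.7]
width: 0.538
time: 51.4
tool_pos: [0.62, 0.3225, 0.1928]
tcp_rot: [-0.014, 1.566, 0.017]
wrist_force: [-0.0, 0.3, -0.5]
width: 0.539
```

```bash
python3 -m creep '[[200,[0,-18,0],0],[200,[0,-30,0],0],[200,[0,-36,0],0],[200,[0,-38,0],0],[200,[0,-38,0],0],[200,[0,-34,0],0],[200,[0,-22,0],0],[200,[0.3,-13.5,0],0]]'
python3 -m creep '[[200,[0,0,0],0],[200,[0,0,-12],0],[200,[0,0,-18],0],[200,[0,0,-14],0],[200,[0,0,-6],0],[200,[0,0,0],0],[200,[0,0,0],0],[200,[0,0,0],0]]'
python3 - <<'E'
from h import *
print(read_state()['tool_pos'])
c,im,d=cam('wrist');cv2.imwrite('pics/wrist19.png',im)
E
```

```text
time: 52.07
tool_pos: [0.617, 0.0886, 0.1867]
tcp_rot: [-0.015, 1.574, 0.013]
wrist_force: [0.6, 0.1, -1.3]
width: 0.537
time: 52.73
tool_pos: [0.6192, 0.093, 0.139]
tcp_rot: [-0.016, 1.57, 0.017]
wrist_force: [0.2, 0.6, -1.3]
width: 0.534
[0.61915623 0.09302906 0.1389742 ]
```

View pics/wrist19.png

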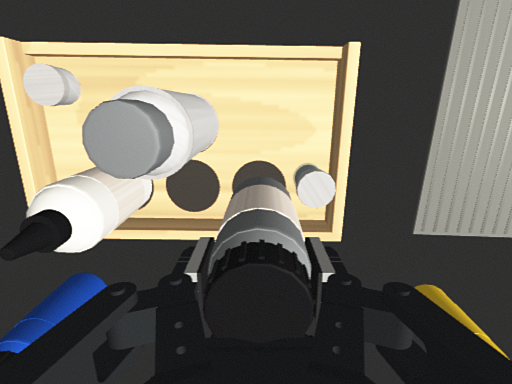

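```bash
python3 -m creep '[[200,[0,0,-10],0],[200,[0,0,-15],0],[200,[0,0,-14],0],[200,[0,0,-9],0],[200,[0,0,-5],0],[200,[0,0,-2],0],[200,[0,0,0],0],[200,[0,0,0],0]]'
python3 -m creep '[[200,[0,0,-0.6],0],[200,[0,0,-0.6],0],[200,[0,0,0],0],[200,[0,0,0],0],[200,[0,0,0],0],[200,[0,0,0],0],[200,[0,0,0],0],[200,[0,0,0],0]]'
```

```text
time: 53.45
tool_pos: [0.6191, 0.0924, 0.0839]
tcp_rot: [-0.016, 1.57, 0.016]
wrist_force: [0.6, 0.1, -2.1]
width: 0.535
time: 54.12
tool_pos: [0.6186, 0.0924, 0.0823]
tcp_rot: [-0.016, 1.571, 0.016]
wrist_force: [-1.0, -0.0, -1.8]
width: 0.535
```

```bash
python3 -m creep '[[200,[0,0,-0.8],0],[200,[0,0,0],0],[200,[0,0,0],0],[200,[0,0,0],0],[0,[0,0,0],0],[0,[0,0,0],0],[0,[0,0,0],0],[0,[0,0,0],0]]'
python3 -m creep '[[0,[0,0,0],0],[0,[0,0,6],0],[0,[0,0,14],0],[0,[0,0,24],0],[0,[0,0,28],0],[0,[0,0,28],0],[0,[0,0,28],0],[0,[0,0,14],0]]'
python3 -m creep '[[0,[-4,-14,10],0],[0,[-4,-14,10],0],[0,[-4,-14,10],0],[0,[-4,-14,5],0],[0,[0,-6,0],0],[0,[0,0,0],0],[0,[0,0,0],0],[0,[0,0,0],0]]'
python3 - <<'E'
from h import *
print(read_state()['tool_pos'])
c,im,d=cam('wrist');cv2.imwrite('pics/wrist20.png',im);np.savez('wrist20.npz',im=im,d=d,K=c['K'],eye=c['eye'],orientation=c['orientation'])
c,im,d=cam('side');cv2.imwrite('pics/side20.png',im);np.savez('side20.npz',im=im,d=d,K=c['K'],eye=c['eye'],orientation=c['orientation'])
a=np.load('side0.npz')['im']
df=cv2.absdiff(a,im)
cv2.imwrite('pics/cmp.png',np.vstack([cv2.resize(x[140:250,170:350],None,fx=2.7,fy=2.7,interpolation=cv2.INTER_CUBIC) for x in (a,im)]))
E
```

```text
time: 54.78
tool_pos: [0.6187, 0.0924, 0.0816]
tcp_rot: [-0.016, 1.571, 0.016]
wrist_force: [-0.2, -0.4, -0.1]
width: 0.999
time: 55.45
tool_pos: [0.6209, 0.0926, 0.2297]
tcp_rot: [-0.015, 1.563, 0.016]
wrist_force: [-0.1, -0.8, 1.9]
width: 0.999
time: 56.12
tool_pos: [0.6021, 0.0304, 0.2572]
tcp_rot: [-0.015, 1.573, 0.016]
wrist_force: [-0.4, -0.7, 0.4]
width: 1.005
[0.60214224 0.03036266 0.25723438]
```

View pics/wrist20.png

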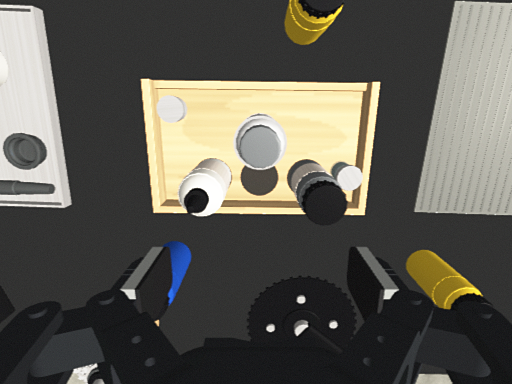

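View pics/cmp.png

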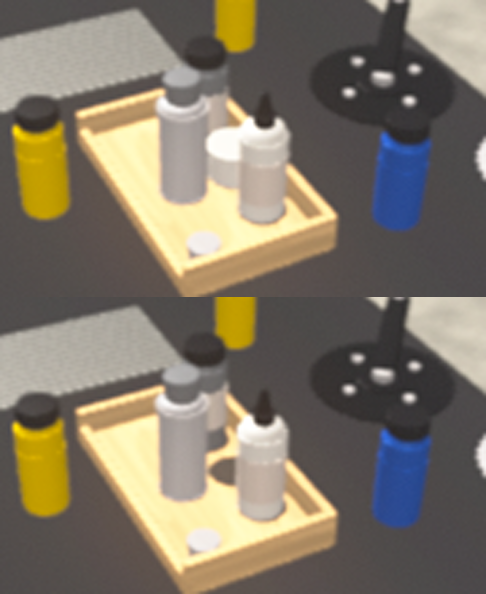

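Run:
```python
from h import *
c=dict(np.load('wrist20.npz'))
def g(c,u,v,z):return (ray(c,u,v,z)[:2]*1000).round(1)
print('flask',g(c,324,202,.132),'can',g(c,260,147,.148),'tip',g(c,194,203,.15),'jar',g(c,349,177,.054),'tin',g(c,171,109,.034))
c=dict(np.load('wrist13.npz'));print('tub',g(c,259.5,181,.043))
c,im,d=cam('scene')
a=np.load('scene0.npz')['im']
cv2.imwrite('pics/cmp2.png',np.vstack([cv2.resize(x[160:310,55:330],None,fx=2,fy=2,interpolation=cv2.INTER_CUBIC) for x in (a,im)]))
```

```text
flask [614.5  92.5] can [562.   31.1] tip [611.8 -25.9] jar [607.6 137.8] tin [534.2 -73.7]
tub [ 488. -304.]
```

View pics/cmp2.png

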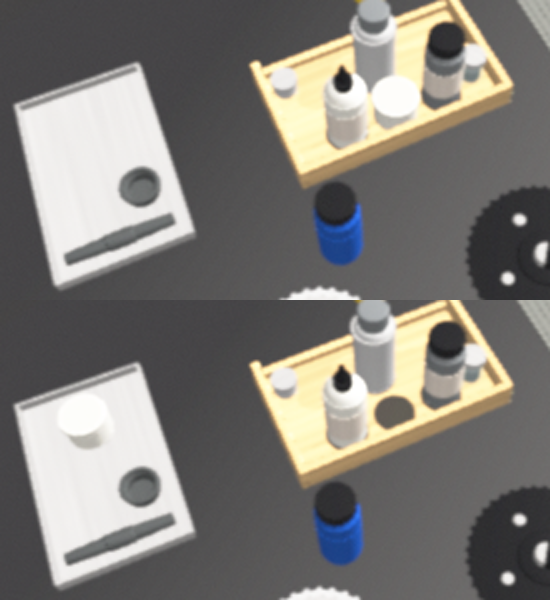

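All positions match the starting picture to about a pixel, so I'm handing in.

Run:
```python
from h import *
print(read_state()['joint_vel'].round(3)); print(finish_job())
```

```text
[ 0.002 -0.003 -0.004  0.    -0.002  0.001]
the job is handed in; nothing more can be done
None
```

I did the whole job and handed it in at about 56 s, well inside the 147 s limit. No verdict was reported.

- **Order of work:** I stood the screw-cap bottle, dropper bottle and spray can on the mat. I then moved the tub to the parts tray and put the dropper, can and screw-cap bottle back, in that order.
- **Tub:** it stands upright at about (488, -304) mm. That is within about 2 mm of the centre of the empty half as I measured it.
- **The three containers:** in the side and scene pictures they stand upright and match the first pictures to about a pixel. The wrist view puts the screw-cap bottle and can within about 2 mm of where they stood.
- **Jar, tin and cup:** they look unmoved in those pictures, and the wrist view puts the jar and tin within 2 mm of before.
- **Checks that disagreed:** the dropper's tip read about 4 mm off in y and 6 to 8 mm off in x in the last wrist view. I put that down to clicking the wrong point on the nozzle, because the pictures and the gripper's position at release agree with its start. I set the screw-cap bottle down about 1.5 mm nearer its pad centre than where the jaws had gripped it.

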